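# Load the fin-drying rail and crank it up

### The job

Load the drying rail: take the fin carriers one at a time, red, then yellow, then blue (one may be missing), hook each over the bare end of the rail on the winch side of the white ring, and slide it along, still hanging, to the ring of its own colour. Then lower the loose crank onto the hex hidden in the green winch's collar, turn it until it drops fully home, and wind it clockwise until the rail is level with the red bands on the posts. Last, lift the crank off and stand it upright on its black mat, leaving the carriers hanging at their rings and the other tools where they lie.

Things in the scene. Friction and masses are not known exactly. Their poses are not given: they have to be found in the camera images.
- rail (a joint): height of the drying rail over its lowest position, m: 0 to 0.006 at first, wanted 0.050 (axis 215 mm over the bench: white lines on the black blocks at the rail's ends level with the red bands on the posts), top stop 0.072. Rises 6 mm for each radian the winch turns CLOCKWISE seen from above; stays where left.
- rail_mid (a point): middle of the axis of the drying rail: level 12 mm steel bar between posts 22 mm square, 300 mm tall, at y = -255 and 255 mm. y runs along the rail from the bare end to the rings, x across, away from winch and robot, z up. Moves up with the rail. Carriers are hooked on the bare end, y = -235 to -38 mm (white ring), about y = -90. Foot board below: 100 mm wide, 12 high.
- winch_hex (a point): middle of the flat hub, 55 mm over the bench, from which the hex stub rises on the upright winch axis. Stub: 20 mm across flats, 21 tall, top 6 mm tapered to 12 across corners; its angle is random, not given. Steel collar around it, 52 mm inner, 66 outer diameter, rim 82 mm over the bench, on a green box 90 x 100 x 50 mm. This frame does not turn. Turning takes 0.25 Nm.
- crank_boss (a point): centre of the orange grip block on the crank's axis, 26 x 26 mm, 40 tall, sides along this frame's x and y; x points along the arm to the handle, z up. 67 mm above the crank's foot. The steel arm below it is 24 mm wide, 10 thick, underside 36 mm above the foot, and reaches 82 mm to the handle side, 36 (with a 28 mm counterweight disc, 14 high) to the other.
- crank_foot (a point): centre of the open lower end of the crank's socket, 41 mm outer diameter, hexagonal inside, 21.6 across flats, corners on this frame's x axis (same axes as crank_boss). On the winch it stops 16 mm above winch_hex when the hexes disagree; within some 9 degrees of agreeing (every 60 degrees) it goes down to winch_hex.
- crank_handle (a point): centre of the crank's upright black handle, a freely spinning sleeve 24 mm in diameter, 50 tall, 70 mm along the arm from the crank's axis, 75 mm above the crank's foot. Same axes as crank_boss.
- crank: the whole crank, 0.45 kg, balanced on its own foot, at first standing on the mat; origin at the centre of its foot.
- mat_top (a point): centre of the top of the crank's fixed black rubber mat, 110 x 110 mm, 4 mm thick.
- ring_red (a point): centre of the red ring, a 10 mm wide red band painted on the rail (on the rail's axis, y = 160 mm of rail_mid, moving up with it; a red line lies below it on the foot board).
- tab_red (a point): centre of the red tab to lift the red carrier by: upright plate 12 mm (its x) by 26 mm (its y) by 46 mm tall, 141 mm above the carrier's underside; z up. None if absent.
- hook_red (a point): where the rail's axis lies when the red carrier hangs: 36 mm below tab_red, 105 mm above the underside. The strap hook, 22 mm wide along y, is an upside-down V with straight sides, clear gap 28 mm in x; its free tip (+x side) ends 27 mm below this point, the -x side runs down to the foot. The rail enters from the +x side, through the 24 mm gap between tip and fin (its middle 39 mm below this point), then the hook is lowered. None if absent.
- carrier_red: the whole red carrier: wooden fin on a foot 46 (x) by 54 (y) by 16 mm, 164 mm tall in all, 0.15 to 0.3 kg, at first upright on the bench, its +x roughly away from the robot; origin at the centre of its underside. None if absent.
- ring_yellow (a point): centre of the yellow ring, a 10 mm wide yellow band painted on the rail (on the rail's axis, y = 85 mm of rail_mid, moving up with it; a yellow line lies below it on the foot board).
- tab_yellow (a point): centre of the yellow tab to lift the yellow carrier by: upright plate 12 mm (its x) by 26 mm (its y) by 46 mm tall, 141 mm above the carrier's underside; z up. None if absent.
- hook_yellow (a point): where the rail's axis lies when the yellow carrier hangs: 36 mm below tab_yellow, 105 mm above the underside. The strap hook, 22 mm wide along y, is an upside-down V with straight sides, clear gap 28 mm in x; its free tip (+x side) ends 27 mm below this point, the -x side runs down to the foot. The rail enters from the +x side, through the 24 mm gap between tip and fin (its middle 39 mm below this point), then the hook is lowered. None if absent.
- carrier_yellow: the whole yellow carrier: wooden fin on a foot 46 (x) by 54 (y) by 16 mm, 164 mm tall in all, 0.15 to 0.3 kg, at first upright on the bench, its +x roughly away from the robot; origin at the centre of its underside. None if absent.
- ring_blue (a point): centre of the blue ring, a 10 mm wide blue band painted on the rail (on the rail's axis, y = 10 mm of rail_mid, moving up with it; a blue line lies below it on the foot board).
- tab_blue (a point): centre of the blue tab to lift the blue carrier by: upright plate 12 mm (its x) by 26 mm (its y) by 46 mm tall, 141 mm above the carrier's underside; z up. None if absent.
- hook_blue (a point): where the rail's axis lies when the blue carrier hangs: 36 mm below tab_blue, 105 mm above the underside. The strap hook, 22 mm wide along y, is an upside-down V with straight sides, clear gap 28 mm in x; its free tip (+x side) ends 27 mm below this point, the -x side runs down to the foot. The rail enters from the +x side, through the 24 mm gap between tip and fin (its middle 39 mm below this point), then the hook is lowered. None if absent.
- carrier_blue: the whole blue carrier: wooden fin on a foot 46 (x) by 54 (y) by 16 mm, 164 mm tall in all, 0.15 to 0.3 kg, at first upright on the bench, its +x roughly away from the robot; origin at the centre of its underside. None if absent.
- blue_bin: bystander: blue plastic bin of offcuts, 120 x 170 x 55 mm, origin under its centre.
- block_plane: bystander: hand plane, 150 x 45 x 50 mm, origin under its centre.
- mallet: bystander: hammer lying on the bench, about 250 mm long.
- f_clamp: bystander: bar clamp with red handle lying beyond the rail, 300 x 110 mm, 25 mm high.
Things that resemble listed ones, but are neither listed nor needed, are in the scene too. What is shaped like the carrier_red but pink or turquoise is not meant.

How it is judged:
On the way, in this order (a step that is already met when the one before it is completed fails the run):
1. the red carrier hangs on the bare end of the rail (winch side of the white ring) (x of hook_red in the frame of rail_mid between -0.006 and 0.006 m and z of hook_red in the frame of rail_mid between -0.007 and 0.007 m and angle between tab_red's own z axis and vertical below 0.2 rad and y of hook_red in the frame of rail_mid between -0.235 and -0.038 m), for 0.2 s.
2. the red carrier has been slid to within 10 mm of the red ring, hanging (x of hook_red in the frame of rail_mid between -0.006 and 0.006 m and z of hook_red in the frame of rail_mid between -0.007 and 0.007 m and angle between tab_red's own z axis and vertical below 0.2 rad and y of hook_red in the frame of ring_red between -0.01 and 0.01 m), for 0.2 s.
3. the yellow carrier hangs on the bare end of the rail (winch side of the white ring) (x of hook_yellow in the frame of rail_mid between -0.006 and 0.006 m and z of hook_yellow in the frame of rail_mid between -0.007 and 0.007 m and angle between tab_yellow's own z axis and vertical below 0.2 rad and y of hook_yellow in the frame of rail_mid between -0.235 and -0.038 m), for 0.2 s.
4. the yellow carrier has been slid to within 10 mm of the yellow ring, hanging (x of hook_yellow in the frame of rail_mid between -0.006 and 0.006 m and z of hook_yellow in the frame of rail_mid between -0.007 and 0.007 m and angle between tab_yellow's own z axis and vertical below 0.2 rad and y of hook_yellow in the frame of ring_yellow between -0.01 and 0.01 m), for 0.2 s.
5. the blue carrier hangs on the bare end of the rail (winch side of the white ring) (x of hook_blue in the frame of rail_mid between -0.006 and 0.006 m and z of hook_blue in the frame of rail_mid between -0.007 and 0.007 m and angle between tab_blue's own z axis and vertical below 0.2 rad and y of hook_blue in the frame of rail_mid between -0.235 and -0.038 m), for 0.2 s.
6. the blue carrier has been slid to within 10 mm of the blue ring, hanging (x of hook_blue in the frame of rail_mid between -0.006 and 0.006 m and z of hook_blue in the frame of rail_mid between -0.007 and 0.007 m and angle between tab_blue's own z axis and vertical below 0.2 rad and y of hook_blue in the frame of ring_blue between -0.01 and 0.01 m), for 0.2 s.
7. the crank sits fully down on the winch hex, carriers loaded and rail still low (horizontal distance between crank_foot and winch_hex below 0.004 m and z of crank_foot in the frame of winch_hex below 0.004 m and angle between crank_foot's own z axis and vertical below 0.12 rad and value of joint rail below 0.02 m), for 0.2 s.
8. the rail is wound up to the red bands, within 5 mm, with the crank on the winch (value of joint rail between 0.045 and 0.055 m and horizontal distance between crank_foot and winch_hex below 0.004 m and z of crank_foot in the frame of winch_hex below 0.004 m and angle between crank_foot's own z axis and vertical below 0.12 rad), for 0.2 s.
At the end, for the whole second after the job is handed in: every present carrier hangs on the rail upright within 10 mm of its own ring, at rest; the rail is 45 to 55 mm above its lowest position; the crank stands upright with its foot on the mat, at rest (all of step 2 and all of step 4 and all of step 6 and linear speed of each of carrier_red, carrier_yellow, carrier_blue below 0.03 m/s and value of joint rail between 0.045 and 0.055 m and x of crank_foot in the frame of mat_top between -0.055 and 0.055 m and y of crank_foot in the frame of mat_top between -0.055 and 0.055 m and z of crank_foot in the frame of mat_top between -0.004 and 0.004 m and angle between crank_foot's own z axis and vertical below 0.1 rad and linear speed of crank below 0.02 m/s); the robot touches nothing.
It fails at once if the blue bin is moved more than 30 mm (distance of blue_bin from where it was at the start of the episode above 0.03 m).
It fails at once if the block plane is moved more than 30 mm (distance of block_plane from where it was at the start of the episode above 0.03 m).
It fails at once if the mallet is moved more than 30 mm (distance of mallet from where it was at the start of the episode above 0.03 m).
It fails at once if the f clamp is moved more than 30 mm (distance of f_clamp from where it was at the start of the episode above 0.03 m).
Of carrier_red, carrier_yellow, carrier_blue only 2 to 3 are there at a start; the rules pass over those that are not, and their reading is None.
At some moment in a run one of carrier_red, carrier_yellow, carrier_blue may be knocked a few centimetres aside while the robot is not near it.
It also fails if it takes over 210 s, if anything falls off the work surface, if the arm or the gripper's body presses on something with over 40 N, if the wrist force passes 120 N, or if a joint passes its speed limit or range.

### The arm

A 6-joint arm with a two-finger parallel gripper is mounted at the origin on the work surface. World frame = base frame: x ahead of the robot, y to its left, z up, the work surface at z = 0. Lengths are in m, angles in rad, forces in N, time in s.
With the tool pointing down it reaches from about 0.35 to 0.775 m from the base axis. Payload 5.5 kg.
Tool frame: the origin (TCP) lies between the finger pads; the fingertips stand 17 mm ahead of it and the grasp point (between the pads) lies 2 mm behind it (env.finger_overhang is the distance from the TCP to the fingertips, in m); z points along the fingers, y is the line along which they close (so a half turn about z gives the same grasp; the last joint's range is limited). The gripper opens to 85 mm and grips with 20 to 120 N. Pads are 22 mm wide; open, the fingers measure 114 mm over their backs; the gripper's body (76 mm by 85 mm) begins 54 mm behind the grasp point. The pads swing forward as they close: fully open they stand 13 mm farther back than shut.
Start: joints at [-1.333, 0.313, 0.046, 1.304, 0, 1.431], TCP at [0.212, -0.534, 0.248] pointing down, gripper open.
Joint ranges: [-2.76, 2.76], [-0.86, 1.69], [-1.03, 1.26], [-2.2, 2.34], [-1.47, 1.5], [-3.14, 3.14]. Speed limits (rad/s): [2.57, 2.57, 3.14, 3.14, 3.14, 3.14].

### API

Orientations are given as a unit quaternion [w, x, y, z].
In Python, from workcell import env gives the robot as it stands. The module is installed in compiled form; this text tells all that it offers.
- The arm moves only by the shell command python3 -m pendant 'ROWS' [FORCE]. ROWS is JSON, a list of rows, each a list of 5 numbers: the gripper's target within -1 to 1 (fully open at 1, half-way at 0, shut at -1), then the shift along the tool's x, y, z in m, then the turn about the tool's z in rad. A call has 1 to 8 rows; each row shifts and turns the commanded pose from where the row before left it, along the tool's axes as they then stand; what a row does not reach is not made up. A row lasts 1/8 s, in which the tool goes at most 62.5 mm and 10.7 degrees, less where a joint would pass 70% of its speed; a pose out of reach is approached as far as the arm can. A call with a gripper value outside its range is refused whole. The fingers move at their own pace and stop on an object; FORCE is the grip in N (left out, the last holds). Time passes only in rows, so rows that do not move let the fingers close. It gives the time, the measured TCP pose, the force, the opening and the grip force at its end, in the units of the state.
- env.get_state(): the state, without advancing time (a new reading comes with each control period).
- env.read_camera(name): name is "side" or "top"; returns the picture (420x560x3 uint8, red, green, blue); there is no depth.
- env.calibration(name): a dict with "K" (3x3 intrinsics, pixels), "distortion" ([k1, k2, p1, p2, k3] as OpenCV has them; the pictures are not rectified), "T" (4x4, takes a point from camera to world coordinates). Camera axes: x right, y down, z forward; pixel columns grow to the right and rows downward; lengths in m; the calibration is good to about 2 mm. A picture is of the moment at which its call begins. calibration takes no time and is no camera call.
- env.hand_in(): hands the job in; it is judged then, once.
Trained networks look in the newest picture that a camera, given by its name, has taken for a name from the list of things; names that differ only in an ending like _2 or _b are one class to them, and where a whole thing is asked for, a point or a joint stands for the part that bears it (a point fixed in the world has none). Each returns a list of dicts, best first, with "score" (0 to 1); they miss things now and then, are a little off and sometimes report something else, mostly with a low value. They report only what shows in the picture. A call takes as long as a camera call. They do not tell look-alikes from the thing itself.
- env.recognise(camera, label): "centre" ([column, row] in pixels, amid what is visible of it).
The state is a dict: "clock": time; "joint_pos": joint angles; "qvel": joint speeds; "tau": joint torques, N m; "tcp_pos": TCP position; "orientation": TCP orientation; "wrist_force": force on the tool from outside, world axes, zero at the start; "ft_torque": the same for the moment, N m; "finger_gap": finger opening in m; "grip_force": force on a finger pad.
Only numpy, scipy, OpenCV 4.12 (cv2) and the standard library are available. Lean on these libraries where they do the work, as an engineer would, in place of code of your own. Each camera call takes 0.05 s, during which the arm holds its last target. There are 200 camera calls.

## Working session

There is one attempt and no reset: what is moved stays moved. The work goes in short steps, Python scripts to look and compute and a shell command to move; the robot and the scene stay as the last step left them, time stands still between calls to the robot, and variables do not carry over. Pictures are saved under pics/ and viewed, at most 14 in all, crops included, and the job is handed in when it is done.

```bash
mkdir -p pics; cat > h.py <<'E'
import numpy as np, cv2
from workcell import env
from scipy.spatial.transform import Rotation as R
def shot(c,f=None,crop=None,scale=1):
    im=env.read_camera(c)
    if f:
        o=im if crop is None else im[crop[1]:crop[3],crop[0]:crop[2]]
        o=cv2.resize(o,None,fx=scale,fy=scale,interpolation=cv2.INTER_CUBIC)
        cv2.imwrite('pics/'+f,o[:,:,::-1])
    return im
def ray(c,p):
    k=env.calibration(c);T=np.array(k['T'])
    u=cv2.undistortPoints(np.array([[p]],float),np.array(k['K']),np.array(k['distortion'])).ravel()
    return T[:3,3],T[:3,:3]@np.array([u[0],u[1],1])
def atz(c,p,z):
    o,d=ray(c,p);return o+d*(z-o[2])/d[2]
def tri(p1,c1,p2,c2):
    A=[];b=[];o1,d1=ray(c1,p1);o2,d2=ray(c2,p2)
    s=np.linalg.lstsq(np.c_[d1,-d2],o2-o1,rcond=None)[0]
    a,b=o1+d1*s[0],o2+d2*s[1];return (a+b)/2,np.linalg.norm(a-b)
def proj(c,P):
    k=env.calibration(c);T=np.linalg.inv(np.array(k['T']))
    return cv2.projectPoints(np.atleast_2d(np.array(P,float)),cv2.Rodrigues(T[:3,:3])[0],T[:3,3],np.array(k['K']),np.array(k['distortion']))[0].reshape(-1,2)
def rec(c,l,n=3):
    return [(np.round(d['centre'],1),round(d['score'],2)) for d in env.recognise(c,l)[:n]]
def st():
    s=env.get_state();q=s['orientation'];r=R.from_quat([q[1],q[2],q[3],q[0]])
    m=r.as_matrix();print('t',round(s['clock'],2),'tcp',np.round(s['tcp_pos'],4),'xax',m[:,0].round(3),'yax',m[:,1].round(3),'z',m[:,2].round(3),'F',np.round(s['wrist_force'],1),'gap',round(s['finger_gap'],4),'j',np.round(s['joint_pos'],2));return s,m
E
python3 - <<'E'
from h import *
st()
for c in('top','side'):
    shot(c,c+'0.png',scale=1.4); k=env.calibration(c);print(c,np.round(k['T'],3).tolist(),np.round(k['K'],0).tolist())
    for l in 'rail_mid winch_hex crank_boss crank_handle crank_foot mat_top ring_red ring_yellow ring_blue tab_red tab_yellow tab_blue hook_red hook_yellow hook_blue'.split(): print(l,rec(c,l))
E
```

```text
t 0.0 tcp [ 0.212  -0.534   0.2474] xax [0.929 0.369 0.   ] yax [ 0.369 -0.929 -0.002] z [-0.     0.002 -1.   ] F [ 0.4 -0.1 -0.3] gap 0.0856 j [-1.33  0.31  0.05  1.3   0.    1.43]
top [[0.075, -0.976, 0.203, 0.311], [-0.997, -0.073, 0.02, -0.026], [-0.004, -0.204, -0.979, 1.164], [0.0, 0.0, 0.0, 1.0]] [[382.0, 0.0, 278.0], [0.0, 382.0, 208.0], [0.0, 0.0, 1.0]]
rail_mid [(array([283.5, 161.3]), 0.71), (array([411.7, 246.7]), 0.59)]
winch_hex [(array([213.7, 228.1]), 0.18)]
crank_boss [(array([409., 249.]), 0.79)]
crank_handle [(array([408.3, 249.9]), 0.6)]
crank_foot [(array([412.3, 248.2]), 0.93)]
mat_top [(array([391.7, 245.7]), 0.81)]
ring_red [(array([282.8, 165.1]), 0.97)]
ring_yellow [(array([289.2, 160.7]), 0.78)]
ring_blue [(array([272. , 161.8]), 0.71)]
tab_red [(array([160.8, 291.5]), 0.84), (array([214.5, 227.6]), 0.69), (array([254.1, 274.3]), 0.59)]
tab_yellow [(array([257.6, 229.5]), 0.56), (array([410.5, 247.8]), 0.39), (array([287.2, 161.8]), 0.23)]
tab_blue [(array([173.6, 229.3]), 0.61), (array([280.4, 161.2]), 0.25)]
hook_red [(array([164.1, 295.5]), 0.77), (array
[... 624 characters left out ...]
, 0.51)]
mat_top [(array([320.8, 173.1]), 0.73), (array([310.6, 358.4]), 0.3)]
ring_red [(array([247., 196.]), 0.95), (array([278.6, 296.8]), 0.67), (array([283.3, 260.7]), 0.15)]
ring_yellow [(array([324.4, 163.3]), 0.4)]
ring_blue [(array([251.2, 192.4]), 0.95)]
tab_red [(array([329.2, 310.9]), 0.74), (array([281.5, 263.3]), 0.71), (array([326. , 247.4]), 0.55)]
tab_yellow [(array([296. , 238.8]), 0.91), (array([276.7, 297.3]), 0.71)]
tab_blue [(array([277.8, 295.4]), 0.71), (array([293.2, 239. ]), 0.27)]
hook_red [(array([327.4, 313.6]), 0.9), (array([311.8, 281.6]), 0.83), (array([282.1, 262.1]), 0.77)]
hook_yellow [(array([290.4, 237.9]), 0.88)]
hook_blue [(array([274.6, 293. ]), 0.79)]
```

View pics/top0.png

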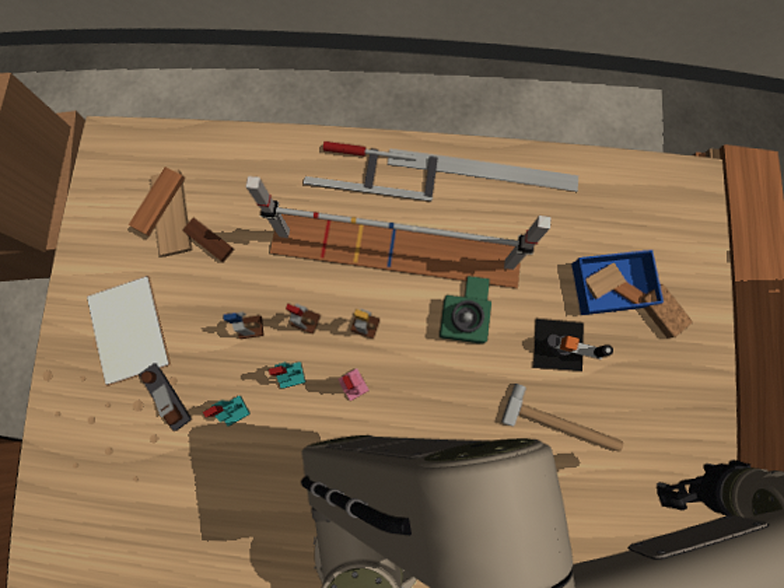

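View pics/side0.png

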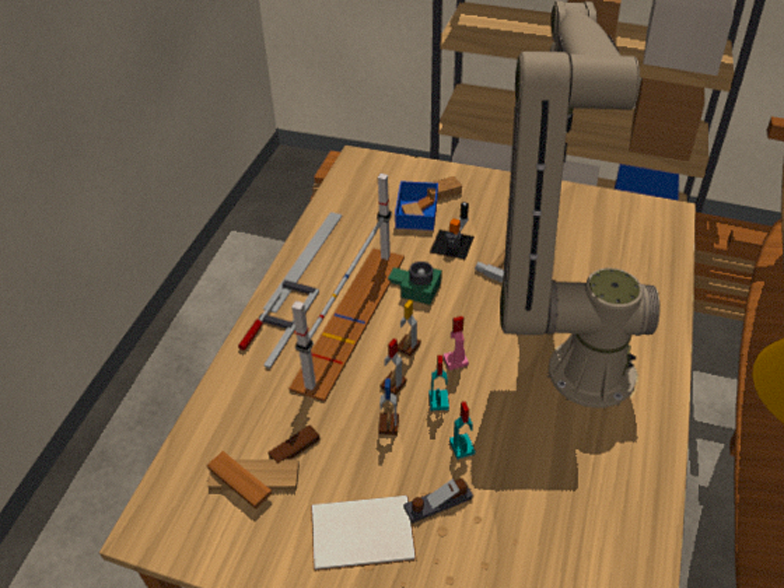

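The top view shows the blue, red and yellow carriers on wooden feet in a row at (166,230), (210,226) and (259,229) native px. The turquoise and pink decoys are below them, the winch is at (331,226), and the crank is on its mat at (405,246). All three carriers are present.

```bash
python3 - <<'E'
from h import *
t=env.read_camera('top');s=env.read_camera('side')
a=cv2.resize(t[195:255,140:290],(780,312),interpolation=cv2.INTER_CUBIC)
b=cv2.resize(s[205:320,250:350],(330,288),interpolation=cv2.INTER_CUBIC)
b=cv2.resize(s[205:315,255:345],(236,288),interpolation=cv2.INTER_CUBIC)
c=cv2.resize(t[195:265,300:450],(544,288),interpolation=cv2.INTER_CUBIC)
cv2.imwrite('pics/comp1.png',np.vstack([a,np.hstack([b,c])])[:,:,::-1])
def seg(im,lo,hi,roi):
    hsv=cv2.cvtColor(im,cv2.COLOR_RGB2HSV);x0,y0,x1,y1=roi
    h=hsv[y0:y1,x0:x1].astype(int)
    if lo[0]<0: h[...,0]=(h[...,0]+90)%180-90
    m=np.all((h>=lo)&(h<=hi),axis=2).astype(np.uint8)
    n,l,stt,cc=cv2.connectedComponentsWithStats(m)
    return [(cc[i]+[x0,y0],stt[i,4],stt[i,:4]+[x0,y0,0,0]) for i in range(1,n) if stt[i,4]>4]
C=dict(red=([-8,150,70],[6,255,255]),yellow=([18,150,90],[32,255,255]),blue=([100,130,40],[125,255,255]))
for k,v in C.items():
    print(k,'top',[(a.round(1).tolist(),int(n),b.tolist()) for a,n,b in seg(t,*v,(140,130,300,262))])
    print(k,'side',[(a.round(1).tolist(),int(n),b.tolist()) for a,n,b in seg(s,*v,(200,180,345,325))])
E
```

```text
red top [([225.0, 153.5], 12, [224, 152, 3, 4]), ([232.1, 170.1], 65, [229, 157, 7, 27]), ([208.6, 220.2], 40, [204, 217, 10, 7])]
red side [([229.2, 225.4], 5, [228, 225, 3, 2]), ([326.9, 229.9], 37, [324, 226, 7, 12]), ([280.0, 244.6], 19, [278, 242, 5, 6]), ([233.3, 255.8], 32, [223, 252, 21, 8]), ([314.0, 257.6], 23, [313, 254, 3, 10]), ([331.8, 290.2], 24, [330, 287, 5, 8]), ([331.9, 299.7], 7, [331, 298, 3, 4])]
yellow top [([252.2, 156.8], 12, [251, 155, 3, 5]), ([255.5, 173.5], 46, [253, 161, 6, 26]), ([257.6, 224.2], 42, [253, 221, 10, 7])]
yellow side [([238.6, 210.7], 7, [237, 210, 4, 3]), ([290.6, 219.3], 45, [288, 214, 7, 14]), ([237.3, 240.0], 39, [230, 238, 15, 6]), ([248.9, 243.2], 18, [246, 242, 7, 4])]
blue top [([279.0, 160.8], 10, [278, 159, 3, 4]), ([279.2, 177.0], 34, [277, 164, 5, 26]), ([165.4, 226.3], 45, [160, 224, 12, 5])]
blue side [([276.5, 276.5], 42, [275, 271, 4, 14])]
```

View pics/comp1.png

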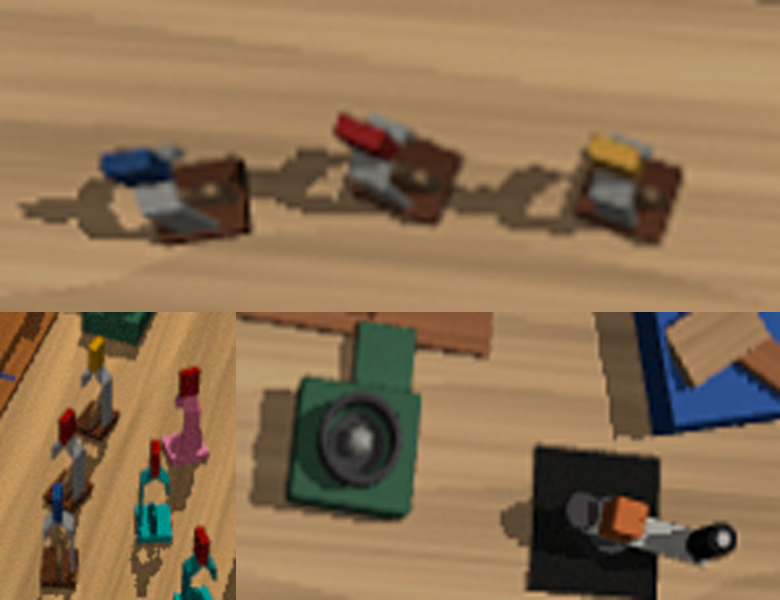

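The crop shows tab, hook and foot for blue, red and yellow. Each free hook tip is on the side away from the robot, and the yaws differ. The winch hex is dimly visible in its collar, and the crank's arm points right (−y) on the mat.

```bash
cat >> h.py <<'E'
from scipy.optimize import minimize
LIM=dict(red=([-9,140,40],[8,255,255]),yellow=([15,140,60],[34,255,255]),blue=([98,110,25],[128,255,255]))
def cmask(im,col):
    h=cv2.cvtColor(im,cv2.COLOR_RGB2HSV).astype(int)
    if col=='red': h[...,0]=(h[...,0]+90)%180-90
    lo,hi=LIM[col];return np.all((h>=lo)&(h<=hi),axis=2).astype(np.uint8)
def boxhull(c,x,y,yaw,z,dims):
    dx,dy,dz=np.array(dims)/2
    P=np.array([[i*dx,j*dy,k*dz] for i in(-1,1) for j in(-1,1) for k in(-1,1)])
    P[:,:2]=P[:,:2]@np.array([[np.cos(yaw),np.sin(yaw)],[-np.sin(yaw),np.cos(yaw)]])
    return cv2.convexHull(proj(c,P+[x,y,z]).astype(np.float32)).reshape(-1,2)
def cov(c,hull,sh,o):
    m=np.zeros((60*8,60*8),np.uint8)
    cv2.fillConvexPoly(m,np.round(((hull-o)*8+3.5)*16).astype(np.int32),1,shift=4)
    return cv2.resize(m.astype(np.float32),(60,60),interpolation=cv2.INTER_AREA)
def fittab(ims,col,x,y,z,yaw0=(-.6,-.4,-.2,0,.2,.4),fz=False,dims=(.012,.026,.046),cams=('top','side')):
    O={c:np.round(proj(c,[x,y,z])[0]).astype(int)-30 for c in cams}
    M={}
    for c in cams:
        m=cmask(ims[c],col)[O[c][1]:O[c][1]+60,O[c][0]:O[c][0]+60].copy()
        n,l,s,cc=cv2.connectedComponentsWithStats(m)
        best=min((i for i in range(1,n) if s[i,4]>14),key=lambda i:np.hypot(*(cc[i]-30)));M[c]=(l==best).astype(np.float32)
    def cost(p):
        e=0
        for c in cams:
            r=cov(c,boxhull(c,p[0],p[1],p[2],p[3] if fz else z,dims),0,O[c]);e+=np.abs(r-M[c]).sum()/M[c].sum()
        return e
    res=[]
    for w in yaw0:
        s0=[x,y,w]+([z] if fz else []);d=[.006,.006,.12]+([.005] if fz else [])
        r=minimize(cost,s0,method='Nelder-Mead',options=dict(initial_simplex=[s0]+[np.array(s0)+np.eye(len(s0))[i]*d[i] for i in range(len(s0))],maxfev=200));res.append((r.fun,r.x))
    res.sort(key=lambda a:a[0]);return res[0]
E
python3 - <<'E'
from h import *
ims={c:env.read_camera(c) for c in('top','side')}
for col,pt,ps in(('red',(208.6,220.2),(280,247)),('yellow',(257.6,224.2),(290.6,219.3)),('blue',(165.4,226.3),(276.5,276.5))):
    a=atz('top',pt,.145);b=atz('side',ps,.141);print(col,a.round(4),b.round(4),tri(pt,'top',ps,'side'))
    f,p=fittab(ims,col,*a[:2],.141);print('  fit',f.round(2),p.round(4))
for n,pt,ps in(('red',(225,153.5),(229.2,225.4)),('yel',(252.2,156.8),(238.6,210.7)),('blu',(279,160.8),None)):
    print(n,atz('top',pt,.172).round(4), tri(pt,'top',ps,'side') if ps else '')
# board lines
for n,c,p in(('red','top',(232.1,170.1)),('yel','top',(255.5,173.5)),('blu','top',(279.2,177)),('red','side',(233.3,255.8)),('yel','side',(237.3,240))): print(n,c,atz(c,p,.012).round(4))
E
```

```text
red [0.4749 0.1803 0.145 ] [0.4756 0.1734 0.141 ] (array([0.47396661, 0.17958335, 0.14837377]), np.float64(0.000717033293624582))
  fit 0.72 [ 0.4734  0.1769 -0.2443]
yellow [0.474  0.0465 0.145 ] [0.4778 0.041  0.141 ] (array([0.47490708, 0.04647858, 0.14681465]), np.float64(0.0024016670505101444))
  fit 0.56 [ 0.474   0.0453 -0.4006]
blue [0.449  0.2971 0.145 ] [0.45   0.2948 0.141 ] (array([0.44909942, 0.29728708, 0.14438552]), np.float64(4.966663472100035e-06))Traceback (most recent call last):
  File "<stdin>", line 5, in <module>
  File "h.py", line 59, in fittab
    r=minimize(cost,s0,method='Nelder-Mead',options=dict(initial_simplex=[s0]+[np.array(s0)+np.eye(len(s0))[i]*d[i] for i in range(len(s0))],maxfev=200));res.append((r.fun,r.x))
    res = _minimize_neldermead(fun, x0, args, callback, bounds=bounds,
                               **options)
    fxcc = func(xcc)
    fx = function(np.copy(x), *(wrapper_args + args))
  File "h.py", line 54, in cost
    r=cov(c,boxhull(c,p[0],p[1],p[2],p[3] if fz else z,dims),0,O[c]);e+=np.abs(r-M[c]).sum()/M[c].sum()
            ~~~~~~~^^^^^^^^^^^^^^^^^^^^^^^^^^^^^^^^^^^^^^^^^
  File "h.py", line 39, in boxhull
    return cv2.convexHull(proj(c,P+[x,y,z]).astype(np.float32)).reshape(-1,2)
                          ~~~~^^^^^^^^^^^^^
  File "h.py", line 22, in proj
    k=env.calibration(c);T=np.linalg.inv(np.array(k['T']))
ValueError: time passes only in moves, steps and waits
```

```bash
sed -i 's/env.calibration(c)/CAL[c]/; s/^from scipy.spatial/CAL={c:env.calibration(c) for c in("top","side")}\nfrom scipy.spatial/' h.py
cat > a.py <<'E'
from h import *
ims={c:env.read_camera(c) for c in('top','side')}
for col,a in(('red',(.474,.178)),('yellow',(.474,.0455)),('blue',(.449,.296))):
    for cams in(('top','side'),('top',)):
        f,p=fittab(ims,col,*a,.141,cams=cams);print(col,cams,f.round(2),p.round(4))
for n,pt,ps in(('red',(225,153.5),(229.2,225.4)),('yel',(252.2,156.8),(238.6,210.7)),('blu',(279,160.8),None)):
    print(n,atz('top',pt,.172).round(4), tri(pt,'top',ps,'side') if ps else '')
for n,c,p in(('red','top',(232.1,170.1)),('yel','top',(255.5,173.5)),('blu','top',(279.2,177)),('red','side',(233.3,255.8)),('yel','side',(237.3,240))): print(n,c,atz(c,p,.012).round(4))
E
python3 a.py
# red/yellow foot yaw from corner pixels in crop (5.2x, offset 140,195)
python3 - <<'E'
from h import *
for n,ps in dict(red=[(405,132),(463,155),(440,224)],yellow=[(683,168),(658,244),(580,218)],blue=[(243,155),(250,233),(155,242)]).items():
    q=[atz('top',(140+a/5.2-.4,195+b/5.2-.4),.016) for a,b in ps]
    print(n,[(q[i].round(3)[:2],np.linalg.norm(q[i+1]-q[i]).round(3),np.degrees(np.arctan2(*(q[i+1]-q[i])[1::-1])).round(0)) for i in(0,1)])
E
```

```text
red ('top', 'side') 0.72 [ 0.4727  0.1769 -0.338 ]
red ('top',) 0.29 [ 0.4728  0.1766 -0.4034]
yellow ('top', 'side') 0.54 [ 0.4744  0.0456 -0.3333]
yellow ('top',) 0.39 [ 0.4728  0.0456 -0.3921]
blue ('top', 'side') 0.92 [0.4487 0.2975 0.3095]
blue ('top',) 0.43 [ 0.448   0.2981 -0.0079]
red [0.6586 0.1509 0.172 ] (array([0.66049385, 0.15159701, 0.16874553]), np.float64(0.0014320475000810463))
yel [0.6543 0.0754 0.172 ] (array([0.65544817, 0.0758099 , 0.16811733]), np.float64(0.0004567515196466856))
blu [0.6482 0.0015 0.172 ] 
red top [0.6612 0.151  0.012 ]
yel top [0.6554 0.0764 0.012 ]
blu top [0.6494 0.0013 0.012 ]
red side [0.6599 0.1522 0.012 ]
yel side [0.6725 0.0765 0.012 ]
red [(array([0.498, 0.179]), np.float64(0.037), np.float64(-107.0)), (array([0.487, 0.144]), np.float64(0.043), np.float64(167.0))]
yellow [(array([0.489, 0.014]), np.float64(0.047), np.float64(166.0)), (array([0.444, 0.025]), np.float64(0.048), np.float64(76.0))]
blue [(array([0.477, 0.274]), np.float64(0.047), np.float64(-168.0)), (array([0.432, 0.264]), np.float64(0.057), np.float64(100.0))]
```

```bash
cat > go.py <<'E'
import sys
from h import *
# usage: go.py x y z yawdeg(of tool y): prints remaining turn, and shift in tool axes now and after turn
x,y,z,w=map(float,sys.argv[1:5]);s,m=st()
cur=np.degrees(np.arctan2(m[1,1],m[0,1]));t=np.radians((cur-w+180)%360-180)
d=np.array([x,y,z])-s['tcp_pos'];print('yaw',cur.round(1),'turn',t.round(3),'shift now',(m.T@d).round(4),'after turn',(m@R.from_euler('z',t).as_matrix()).T.dot(d).round(4))
E
python3 -m pendant '[[1,0,0,0,-0.176],[1,0,0,0,-0.176],[1,0,0,0,-0.176],[1,0,0,0,-0.176],[1,0,0,0,-0.176]]' 60
python3 -m pendant '[[1,0.055,0.002,0,0],[1,0.055,0.002,0,0],[1,0.055,0.002,0,0],[1,0.055,0.002,0,0],[1,0.055,0.002,0,0],[1,0.055,0.002,0,0],[1,0.055,0.002,0,0]]'
python3 -m pendant '[[1,0.055,0.002,0,0],[1,0.055,0.002,0,0],[1,0.055,0.002,0,0],[1,0.055,0.002,0,0],[1,0.055,0.002,0,0],[1,0.055,0.002,0,0],[1,0,0,0,0]]'
python3 go.py .473 .177 .139 -18
```

```text
clock: 2.52
tcp_pos: [0.2121, -0.5345, 0.2483]
orientation: [0.0, 0.807, 0.591, -0.0]
wrist_force: [-0.1, 0.2, 0.4]
finger_gap: 0.0855
grip_force: 0.0
clock: 3.4
tcp_pos: [0.3443, -0.171, 0.2486]
orientation: [0.001, 0.809, 0.588, 0.0]
wrist_force: [0.2, -0.7, -0.7]
finger_gap: 0.0854
grip_force: 0.0
clock: 4.28
tcp_pos: [0.4577, 0.1409, 0.248]
orientation: [-0.0, 0.807, 0.591, 0.0]
wrist_force: [0.5, -0.4, -1.2]
finger_gap: 0.0854
grip_force: 0.0
t 4.28 tcp [0.4577 0.1409 0.248 ] xax [0.303 0.953 0.001] yax [ 0.953 -0.303  0.   ] z [ 0.     0.001 -1.   ] F [ 0.5 -0.4 -1.2] gap 0.0854 j [ 0.13  0.13 -0.19  1.25  0.    2.01]
yaw -17.6 turn 0.007 shift now [0.0389 0.0036 0.1091] after turn [0.0389 0.0034 0.1091]
```

```bash
python3 -m pendant '[[1,0.039,0.003,0,0],[1,0,0,0.03,0],[1,0,0,0.04,0],[1,0,0,0.039,0],[1,0,0,0,0]]'
python3 - <<'E'
from h import *
st();t=shot('top');s=shot('side')
a=cv2.resize(t[170:260,150:300],(640,384));b=cv2.resize(s[190:300,240:340],(524,576))
cv2.imwrite('pics/g1.png',np.hstack([np.vstack([a,np.zeros((192,640,3),np.uint8)])[:, :276*2],b])[:576,:,::-1][:, -800:])
E
```

```text
clock: 4.9
tcp_pos: [0.4692, 0.1727, 0.1368]
orientation: [-0.001, 0.809, 0.588, -0.003]
wrist_force: [-0.1, 0.3, 0.3]
finger_gap: 0.0853
grip_force: 0.0
t 4.9 tcp [0.4692 0.1727 0.1368] xax [ 0.309  0.951 -0.003] yax [ 0.951 -0.309 -0.006] z [-0.006 -0.002 -1.   ] F [-0.1  0.3  0.3] gap 0.0853 j [ 0.19  0.24 -0.34  1.   -0.    2.08]
```

```bash
python3 - <<'E'
from h import *
t=shot('top');s=shot('side')
a=cv2.resize(t[180:270,160:290],(400,277));b=cv2.resize(s[190:310,240:340],(400,480))
cv2.imwrite('pics/g2.png',np.hstack([np.vstack([a,np.zeros((203,400,3),np.uint8)]),b])[:,:,::-1])
E
```

```text
(no output)
```

View pics/g2.png

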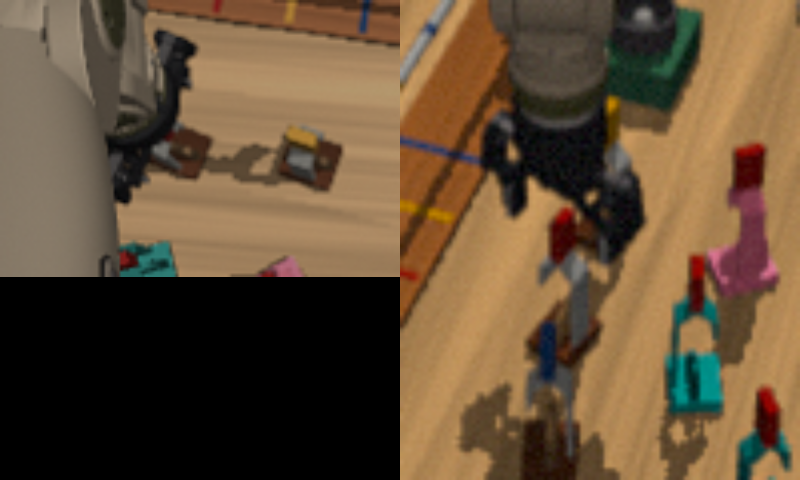

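The gripper straddles the red tab: the tab is at about (281,247) in the side view, between the fingertips. Closing.

```bash
python3 -m pendant '[[-1,0.004,0,0,0],[-1,0,0,0,0],[-1,0,0,0,0],[-1,0,0,0,0],[-1,0,0,0,0],[-1,0,0,0,0],[-1,0,0,0,0],[-1,0,0,0,0]]' 60
python3 -m pendant '[[-1,0,0,-0.02,0],[-1,0,0,-0.04,0],[-1,0,0,-0.04,0],[-1,0,0,0,0]]'
python3 go.py .56 -.09 .30 -4.3
```

```text
clock: 6.1
tcp_pos: [0.4732, 0.1778, 0.1394]
orientation: [0.0, 0.809, 0.588, 0.0]
wrist_force: [-0.6, 0.7, 2.6]
finger_gap: 0.0114
grip_force: 58.9
clock: 6.6
tcp_pos: [0.4748, 0.1779, 0.2418]
orientation: [0.001, 0.809, 0.588, 0.002]
wrist_force: [-0.1, 0.3, -2.1]
finger_gap: 0.0115
grip_force: 58.7
t 6.6 tcp [0.4748 0.1779 0.2418] xax [0.308 0.951 0.002] yax [ 0.951 -0.308  0.005] z [ 0.005  0.001 -1.   ] F [-0.1  0.3 -2.1] gap 0.0115 j [ 0.2   0.18 -0.14  1.24 -0.    2.08]
yaw -17.9 turn -0.238 shift now [-0.2285  0.1639 -0.0579] after turn [-0.2607  0.1054 -0.0579]
```

```bash
python3 -m pendant '[[-1,0,0,0,-0.119],[-1,0,0,0,-0.119],[-1,0,0.035,0,0],[-1,0,0.035,0,0],[-1,0,0.02,0,0],[-1,-0.04,0,0,0],[-1,-0.05,0,0,0],[-1,-0.05,0,0,0]]'
python3 -m pendant '[[-1,-0.05,0,0,0],[-1,-0.05,0,0,0],[-1,-0.02,0,0,0],[-1,0,0,0,0],[-1,0,0,0,0]]'
python3 go.py .6413 -.098 .240 -4.3
python3 - <<'E'
from h import *
t=shot('top');s=shot('side')
a=cv2.resize(t[130:240,190:400],(800,420))[:,:];b=cv2.resize(s[130:280,180:330],(500,500))
cv2.imwrite('pics/g3.png',t[120:260,150:400][:,:,::-1].repeat(3,0).repeat(3,1)); cv2.imwrite('pics/g3s.png',b[:,:,::-1])
E
```

```text
clock: 7.6
tcp_pos: [0.5512, 0.0302, 0.2369]
orientation: [-0.001, 0.733, 0.68, -0.001]
wrist_force: [0.7, -1.1, -2.0]
finger_gap: 0.0112
grip_force: 59.7
clock: 8.22
tcp_pos: [0.543, -0.0873, 0.2385]
orientation: [-0.001, 0.733, 0.68, -0.0]
wrist_force: [0.9, 0.1, -1.0]
finger_gap: 0.0111
grip_force: 59.6
t 8.22 tcp [ 0.543  -0.0873  0.2385] xax [0.074 0.997 0.001] yax [ 0.997 -0.074 -0.001] z [-0.001  0.001 -1.   ] F [ 0.9  0.1 -1. ] gap 0.0111 j [-0.31  0.27 -0.04  1.26  0.    1.34]
yaw -4.3 turn 0.001 shift now [-0.0033  0.0988 -0.0017] after turn [-0.0033  0.0988 -0.0017]
```

View pics/g3s.png

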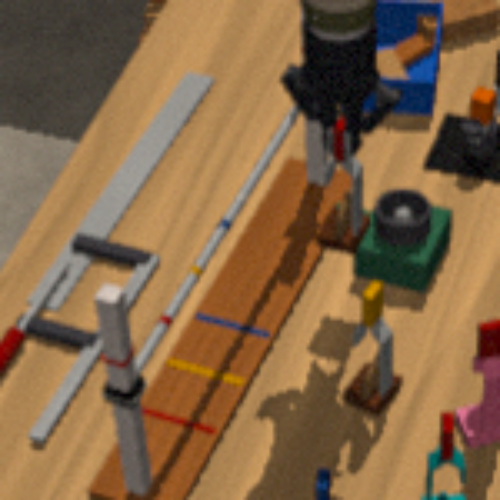

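The red carrier is held upright, clear of the rail, and faces it at the bare end. The yellow and blue carriers are unchanged. Entering now.

```bash
python3 -m pendant '[[-1,0,0.025,-0.0015,0],[-1,0,0.025,0,0],[-1,0,0.025,0,0],[-1,0,0.024,0,0],[-1,0,0,0,0],[-1,0,0,0,0]]'
python3 go.py .6413 -.098 .2035 -4.3
python3 - <<'E'
from h import *
s=shot('side');t=shot('top');b=cv2.resize(s[130:230,230:330],(400,400),interpolation=cv2.INTER_CUBIC)
a=cv2.resize(t[130:230,260:360],(400,400),interpolation=cv2.INTER_CUBIC)
cv2.imwrite('pics/g4.png',np.hstack([a,b])[:,:,::-1])
E
```

```text
clock: 9.07
tcp_pos: [0.6414, -0.0946, 0.2404]
orientation: [-0.001, 0.733, 0.681, -0.0]
wrist_force: [-0.9, -0.2, -2.0]
finger_gap: 0.0113
grip_force: 60.0
t 9.07 tcp [ 0.6414 -0.0946  0.2404] xax [0.074 0.997 0.   ] yax [ 0.997 -0.074 -0.001] z [-0.001  0.    -1.   ] F [-0.9 -0.2 -2. ] gap 0.0113 j [-0.27  0.46  0.25  1.36 -0.    1.37]
yaw -4.2 turn 0.001 shift now [-0.0034  0.0002  0.0369] after turn [-0.0034  0.0002  0.0369]
```

View pics/g4.png

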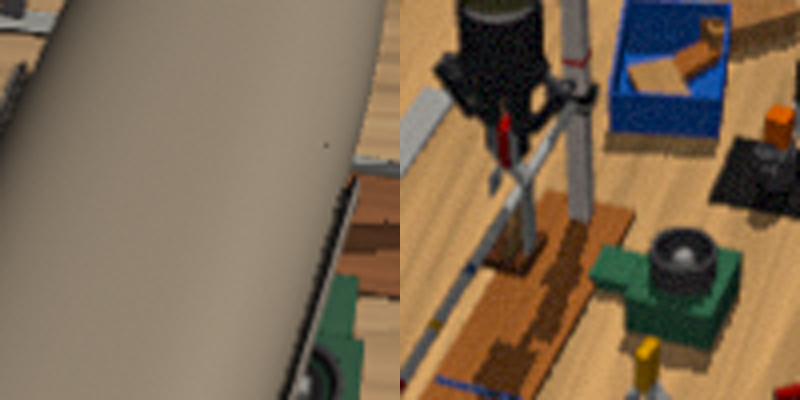

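The hook tip is beyond the rail and the rail lies in the mouth. Lowering.

```bash
python3 -m pendant '[[-1,0,0,0.01,0],[-1,0,0,0.01,0],[-1,0,0,0.006,0],[-1,0,0,0,0]]';python3 -m pendant '[[-1,0,0,0.003,0],[-1,0,0,0,0]]';python3 -m pendant '[[-1,0,0,0.003,0],[-1,0,0,0,0]]'; python3 -m pendant '[[-1,0,0,0.003,0],[-1,0,0,0,0]]'
```

```text
clock: 9.68
tcp_pos: [0.6415, -0.0956, 0.2138]
orientation: [-0.001, 0.733, 0.68, -0.0]
wrist_force: [0.7, -0.5, -2.2]
finger_gap: 0.0111
grip_force: 60.0
clock: 9.93
tcp_pos: [0.6421, -0.0957, 0.2117]
orientation: [0.0, 0.733, 0.68, -0.0]
wrist_force: [0.4, -0.4, -1.4]
finger_gap: 0.0115
grip_force: 60.0
clock: 10.18
tcp_pos: [0.642, -0.0956, 0.2086]
orientation: [-0.0, 0.733, 0.68, -0.0]
wrist_force: [0.8, -0.2, -1.3]
finger_gap: 0.0117
grip_force: 60.0
clock: 10.42
tcp_pos: [0.6419, -0.0956, 0.2054]
orientation: [-0.0, 0.733, 0.68, -0.0]
wrist_force: [-0.4, 0.5, -2.4]
finger_gap: 0.0114
grip_force: 60.0
```

```bash
for i in 1 2 3; do python3 -m pendant '[[-1,0,0,0.002,0],[-1,0,0,0,0]]' | egrep 'tcp|wrist'; done
```

```text
tcp_pos: [0.642, -0.0956, 0.2036]
wrist_force: [-0.7, 1.0, -1.7]
tcp_pos: [0.642, -0.0957, 0.2015]
wrist_force: [-0.6, 0.3, -1.6]
tcp_pos: [0.6428, -0.0958, 0.2002]
wrist_force: [1.7, 0.5, -1.6]
```

```bash
for i in 1 2 3; do python3 -m pendant '[[-1,0,0,0.001,0],[-1,0,0,0,0]]' | egrep 'tcp|wrist'; done
```

```text
tcp_pos: [0.643, -0.0959, 0.1999]
wrist_force: [2.6, -0.6, 3.9]
tcp_pos: [0.643, -0.0959, 0.1998]
wrist_force: [1.3, 0.5, 8.9]
tcp_pos: [0.6431, -0.0958, 0.1998]
wrist_force: [0.0, -0.1, 12.1]
```

```bash
python3 -m pendant '[[-1,0,0,-0.0025,0],[-1,0,0,0,0],[-1,0,0,0,0]]'|egrep 'tcp|wrist'
python3 -m pendant '[[-1,0.02,0,0,0],[-1,0.03,0,0,0],[-1,0.03,0,0,0],[-1,0.03,0,0,0],[-1,0,0,0,0]]'|egrep 'tcp|wrist'
python3 -m pendant '[[-1,0.03,0,0,0],[-1,0.03,0,0,0],[-1,0.03,0,0,0],[-1,0.03,0,0,0],[-1,0.015,0,0,0],[-1,0,0,0,0]]'|egrep 'tcp|wrist'
python3 go.py .6615 .1513 .20 -4.3
```

```text
tcp_pos: [0.6428, -0.0958, 0.2001]
wrist_force: [2.7, -0.4, 6.1]
tcp_pos: [0.6509, 0.0167, 0.1998]
wrist_force: [3.5, 6.1, 6.1]
tcp_pos: [0.6604, 0.1488, 0.1998]
wrist_force: [-0.1, 2.3, 6.3]
t 13.68 tcp [0.6604 0.1488 0.1998] xax [ 0.074  0.997 -0.001] yax [ 0.997 -0.074  0.   ] z [ 0.    -0.001 -1.   ] F [-0.1  2.3  6.3] gap 0.0113 j [ 0.1   0.53  0.26  1.3  -0.    1.75]
yaw -4.3 turn 0.001 shift now [ 0.0026  0.0009 -0.0002] after turn [ 0.0026  0.0009 -0.0002]
```

```bash
python3 -m pendant '[[-1,0.003,0,-0.001,0],[-1,0,0,0,0],[1,0,0,0,0],[1,0,0,0,0],[1,0,0,0,0],[1,0,0,0,0],[1,0,0,-0.03,0],[1,0,0,-0.04,0]]'|egrep 'tcp|wrist|gap'
python3 -m pendant '[[1,0,-0.04,-0.02,0],[1,-0.04,-0.04,0,0],[1,-0.05,-0.04,0,0],[1,-0.05,-0.04,0,0],[1,-0.05,-0.04,0,0],[1,-0.05,0,0,0],[1,0,0,0,0]]'|egrep tcp
cat > look.py <<'E'
from h import *
import sys
ims={c:env.read_camera(c) for c in('top','side')}
cols=sys.argv[1].split(',');G=dict(red=(.66,.151,.201),yellow=(.656,.0757,.201),blue=(.650,.001,.201))
G0=dict(red=(.474,.178,.141),yellow=(.474,.0455,.141),blue=(.449,.296,.141))
for c in cols:
    c,k=c.split(':') if ':' in c else (c,'0'); g=(G if k=='r' else G0)[c]
    for cams in(('top','side'),('top',),('side',)):
        try: f,p=fittab(ims,c,*g,cams=cams,yaw0=(-.3,0,.2));print(c,cams,f.round(2),p.round(4))
        except Exception as e: print(c,cams,'none',e)
E
python3 look.py red:r,yellow,blue;python3 go.py .473 .0455 .139 -17
```

```text
tcp_pos: [0.6599, 0.1516, 0.2697]
wrist_force: [0.0, 0.1, -0.2]
finger_gap: 0.0856
tcp_pos: [0.4459, -0.0719, 0.2907]
red ('top', 'side') 1.22 [0.6625 0.1508 0.2668]
red ('top',) 0.73 [ 0.6652  0.1505 -0.65  ]
red ('side',) 0.31 [0.6631 0.1498 0.2773]
yellow ('top', 'side') 0.71 [ 0.4741  0.0468 -0.3193]
yellow ('top',) 0.57 [ 0.4742  0.0469 -0.4803]
yellow ('side',) 0.11 [ 0.4743  0.0473 -0.2716]
blue ('top', 'side') 1.72 [0.4489 0.2963 0.3281]
blue ('top',) 0.58 [ 0.4484  0.2983 -0.0444]
blue ('side',) 0.97 [0.4487 0.2971 0.3278]
t 15.65 tcp [ 0.4463 -0.0696  0.2905] xax [0.076 0.997 0.   ] yax [ 0.997 -0.076  0.   ] z [ 0.  0. -1.] F [-0.1  0.7  0.3] gap 0.085 j [-0.33  0.06 -0.16  1.35  0.    1.31]
yaw -4.4 turn 0.22 shift now [0.1167 0.0177 0.1515] after turn [ 0.1178 -0.0082  0.1515]
```

```bash
python3 -m pendant '[[1,0,0,0,0.11],[1,0,0,0,0.11],[1,0.06,-0.004,0,0],[1,0.059,-0.003,0,0],[1,0,0,0.05,0],[1,0,0,0.05,0],[1,0,0,0.03,0],[1,0,0,0.02,0]]'|egrep tcp
python3 -m pendant '[[1,0,0,0,0],[1,0,0,0,0]]'; python3 go.py .4742 .047 .139 -17
```

```text
tcp_pos: [0.4733, 0.0486, 0.1384]
clock: 16.9
tcp_pos: [0.4748, 0.0474, 0.141]
orientation: [0.0, 0.803, 0.596, 0.0]
wrist_force: [0.4, 0.3, -0.1]
finger_gap: 0.0855
grip_force: 0.0
t 16.9 tcp [0.4748 0.0474 0.141 ] xax [0.289 0.957 0.   ] yax [ 0.957 -0.289  0.001] z [ 0.001 -0.    -1.   ] F [ 0.4  0.3 -0.1] gap 0.0855 j [-0.07  0.19 -0.39  0.99  0.    1.8 ]
yaw -16.8 turn 0.003 shift now [-0.0005 -0.0005  0.002 ] after turn [-0.0005 -0.0005  0.002 ]
```

```bash
python3 -m pendant '[[-1,0,0,0.0015,0],[-1,0,0,0,0],[-1,0,0,0,0],[-1,0,0,0,0],[-1,0,0,0,0],[-1,0,0,0,0],[-1,0,0,0,0],[-1,0,0,0,0]]' 60|egrep 'tcp|gap|grip'
python3 -m pendant '[[-1,0,0,-0.02,0],[-1,0,0,-0.04,0],[-1,0,0,-0.04,0],[-1,0,0.03,0,-0.11],[-1,0,0.035,0,-0.11],[-1,-0.03,0,0,0],[-1,-0.04,0,0,0],[-1,-0.04,0,0,0]]'|egrep 'tcp|gap'
python3 -m pendant '[[-1,-0.03,0,0,0],[-1,0,0,0,0],[-1,0,0,0,0]]'|egrep 'tcp|gap'
python3 go.py .643 -.0958 .240 -4.3
```

```text
tcp_pos: [0.4743, 0.0466, 0.1389]
finger_gap: 0.0112
grip_force: 59.7
tcp_pos: [0.5286, -0.0793, 0.2379]
finger_gap: 0.0113
tcp_pos: [0.5265, -0.108, 0.2382]
finger_gap: 0.0114
t 19.27 tcp [ 0.5265 -0.108   0.2382] xax [0.075 0.997 0.   ] yax [ 0.997 -0.075 -0.001] z [-0.001  0.001 -1.   ] F [-0.5  0.3 -1.8] gap 0.0114 j [-0.35  0.24 -0.07  1.26  0.    1.29]
yaw -4.3 turn -0.0 shift now [ 0.0209  0.1153 -0.0019] after turn [ 0.0209  0.1153 -0.0019]
```

```bash
python3 -m pendant '[[-1,0.02,0.02,-0.0015,0],[-1,0,0.025,0,0],[-1,0,0.025,0,0],[-1,0,0.025,0,0],[-1,0,0.02,0,0],[-1,0,0,0,0],[-1,0,0,0,0]]'|egrep 'tcp|wrist'
python3 -m pendant '[[-1,0,0,0.01,0],[-1,0,0,0.01,0],[-1,0,0,0.01,0],[-1,0,0,0,0],[-1,0,0,0.006,0],[-1,0,0,0,0]]'|egrep 'tcp|wrist'
for i in 1 2; do python3 -m pendant '[[-1,0,0,0.002,0],[-1,0,0,0,0]]' | egrep 'tcp|wrist'; done
```

```text
tcp_pos: [0.6424, -0.0958, 0.2399]
wrist_force: [-0.0, -0.7, -1.5]
tcp_pos: [0.6429, -0.0969, 0.2039]
wrist_force: [-0.2, -0.1, -1.9]
tcp_pos: [0.6431, -0.0969, 0.2023]
wrist_force: [-0.0, 0.1, -1.5]
tcp_pos: [0.643, -0.0969, 0.2001]
wrist_force: [0.6, -0.1, -3.1]
```

```bash
for i in 1 2; do python3 -m pendant '[[-1,0,0,0.001,0],[-1,0,0,0,0]]' | egrep 'tcp|wrist'; done
python3 -m pendant '[[-1,0,0,0,0],[-1,0,0,0,0],[-1,0.02,0,0,0],[-1,0.03,0,0,0],[-1,0.03,0,0,0],[-1,0.03,0,0,0],[-1,0,0,0,0]]'|egrep 'tcp|wrist'
python3 -m pendant '[[-1,0.03,0,0,0],[-1,0.02,0,0,0],[-1,0.012,0,0,0],[-1,0,0,0,0],[-1,0,0,0,0]]'|egrep 'tcp|wrist'
python3 go.py .6555 .0757 .20 -4.3
```

```text
tcp_pos: [0.6433, -0.097, 0.1995]
wrist_force: [-0.4, -0.1, -1.0]
tcp_pos: [0.6433, -0.097, 0.1993]
wrist_force: [-1.1, 0.5, 5.3]
tcp_pos: [0.6512, 0.0157, 0.1993]
wrist_force: [-2.1, 6.4, 6.7]
tcp_pos: [0.6555, 0.0751, 0.1992]
wrist_force: [-3.4, 1.0, 7.2]
t 23.4 tcp [0.6555 0.0751 0.1992] xax [0.074 0.997 0.   ] yax [ 0.997 -0.074 -0.   ] z [ 0.  0. -1.] F [-3.4  1.   7.2] gap 0.0115 j [-0.01  0.5   0.2   1.28  0.    1.64]
yaw -4.3 turn 0.001 shift now [ 0.0006 -0.     -0.0008] after turn [ 0.0006 -0.     -0.0008]
```

```bash
python3 -m pendant '[[-1,0,0,-0.001,0],[-1,0,0,0,0],[1,0,0,0,0],[1,0,0,0,0],[1,0,0,0,0],[1,0,0,0,0],[1,0,0,-0.03,0],[1,0,0,-0.04,0]]'|egrep 'tcp|wrist|gap'
python3 -m pendant '[[1,0,-0.04,-0.02,0],[1,-0.04,-0.04,0,0],[1,-0.05,-0.04,0,0],[1,-0.03,-0.04,0,0],[1,-0.03,-0.04,0,0],[1,0,0,0,0]]'|egrep tcp
python3 look.py red:r,yellow:r,blue;python3 go.py .4485 .298 .29 8
```

```text
tcp_pos: [0.6553, 0.0745, 0.2687]
wrist_force: [0.3, -0.1, 1.0]
finger_gap: 0.0854
tcp_pos: [0.4439, -0.0599, 0.2898]
red ('top', 'side') 1.22 [0.6623 0.1507 0.2807]
red ('top',) 0.81 [ 0.6648  0.1508 -0.5892]
red ('side',) 0.3 [0.6627 0.1497 0.2882]
yellow ('top', 'side') 1.36 [ 0.6581  0.0735 -0.007 ]
yellow ('top',) 1.14 [0.6572 0.0741 0.2519]
yellow ('side',) 0.12 [ 0.6583  0.0724 -0.0383]
blue ('top', 'side') 1.45 [0.4477 0.2949 0.3255]
blue ('top',) 0.52 [ 0.4484  0.2983 -0.0456]
blue ('side',) 0.77 [0.4482 0.2969 0.3283]
t 25.25 tcp [ 0.4466 -0.0592  0.2898] xax [ 0.076  0.997 -0.   ] yax [ 0.997 -0.076  0.002] z [ 0.002 -0.    -1.   ] F [ 1.1  0.4 -0.5] gap 0.0855 j [-0.31  0.06 -0.17  1.34  0.    1.34]
yaw -4.4 turn -0.216 shift now [ 3.563e-01 -2.530e-02 -3.000e-04] after turn [ 3.534e-01  5.160e-02 -3.000e-04]
```

```bash
python3 -m pendant '[[1,0,0,0,-0.125],[1,0,0,0,-0.125],[1,0.058,0.01,0,0],[1,0.058,0.011,0,0],[1,0.058,0.011,0,0],[1,0.058,0.011,0,0],[1,0.058,0.011,0,0],[1,0.061,0.01,0,0]]'|egrep tcp
python3 -m pendant '[[1,0,0,0,0],[1,0,0,0.05,0],[1,0,0,0.02,0],[1,0,0,0,0],[1,0,0,0,0]]';python3 look.py blue; python3 go.py .4485 .2975 .139 10
```

```text
tcp_pos: [0.4487, 0.3014, 0.289]
clock: 26.88
tcp_pos: [0.449, 0.2981, 0.2202]
orientation: [0.0, 0.643, 0.766, 0.001]
wrist_force: [-0.1, 0.8, 0.7]
finger_gap: 0.0855
grip_force: 0.0
blue ('top', 'side') 1.59 [0.4488 0.2977 0.3309]
blue ('top',) 0.43 [ 0.448   0.2981 -0.0079]
blue ('side',) 1.01 [0.4491 0.2968 0.3306]
t 26.98 tcp [0.4492 0.2982 0.2207] xax [-0.174  0.985  0.001] yax [0.985 0.174 0.002] z [ 0.002  0.001 -1.   ] F [ 0.3 -0.1  0.3] gap 0.0858 j [ 0.44  0.25 -0.11  1.21 -0.    1.83]
yaw 10.0 turn 0.0 shift now [-0.0006 -0.001   0.0817] after turn [-0.0006 -0.001   0.0817]
```

```bash
python3 -m pendant '[[1,0,0,0.04,0],[1,0,-0.001,0.04,0],[1,0,0,0.0015,0],[1,0,0,0,0],[-1,0,0,0,0],[-1,0,0,0,0],[-1,0,0,0,0],[-1,0,0,0,0]]' 60|egrep 'tcp|gap|grip'
python3 -m pendant '[[-1,0,0,0,0],[-1,0,0,0,0],[-1,0,0,-0.02,0],[-1,0,0,-0.04,0],[-1,0,0,-0.04,0],[-1,0,0,0,0.125],[-1,0,0,0,0.125],[-1,0,0,0,0]]'|egrep 'tcp|gap|grip'
python3 go.py .55 -.0958 .240 -4.3
```

```text
tcp_pos: [0.4473, 0.2978, 0.138]
finger_gap: 0.0122
grip_force: 12.0
tcp_pos: [0.4467, 0.2975, 0.237]
finger_gap: 0.0114
grip_force: 58.8
t 28.98 tcp [0.4467 0.2975 0.237 ] xax [ 0.074  0.997 -0.001] yax [ 0.997 -0.074 -0.001] z [-0.002 -0.001 -1.   ] F [ 0.7 -0.6 -2.5] gap 0.0114 j [ 0.44  0.24 -0.08  1.25 -0.    2.08]
yaw -4.2 turn 0.001 shift now [-0.3846  0.1319 -0.0028] after turn [-0.3845  0.1325 -0.0028]
```

```bash
python3 -m pendant '[[-1,-0.03,0.03,-0.002,0],[-1,-0.05,0.03,0,0],[-1,-0.05,0.03,0,0],[-1,-0.05,0.03,0,0],[-1,-0.05,0.01,0,0],[-1,-0.05,0,0,0],[-1,-0.05,0,0,0],[-1,-0.04,0,0,0]]'|egrep 'tcp|gap|grip'
python3 -m pendant '[[-1,-0.014,0,0,0],[-1,0,0,0,0],[-1,0,0,0,0]]'|egrep 'tcp|gap|grip'
python3 look.py red:r,yellow:r; python3 go.py .643 -.0958 .239 -4.3
```

```text
tcp_pos: [0.5485, -0.0828, 0.239]
finger_gap: 0.0111
grip_force: 59.3
tcp_pos: [0.548, -0.0937, 0.2396]
finger_gap: 0.0115
grip_force: 59.3
red ('top', 'side') 1.34 [0.662  0.15   0.2521]
red ('top',) 0.85 [ 0.6645  0.15   -0.677 ]
red ('side',) 0.29 [0.6628 0.1485 0.2701]
yellow ('top', 'side') 1.36 [0.6581 0.0737 0.015 ]
yellow ('top',) 1.14 [0.6572 0.0741 0.2519]
yellow ('side',) 0.11 [ 0.6584  0.0718 -0.0369]
t 30.45 tcp [ 0.5482 -0.0936  0.2398] xax [0.073 0.997 0.   ] yax [ 0.997 -0.073 -0.   ] z [-0.  0. -1.] F [-0.2 -0.2 -1.6] gap 0.0113 j [-0.31  0.28 -0.02  1.27  0.    1.33]
yaw -4.2 turn 0.002 shift now [0.0046 0.0947 0.0007] after turn [0.0049 0.0947 0.0007]
```

```bash
python3 -m pendant '[[-1,0.004,0.025,0.0005,0],[-1,0,0.025,0,0],[-1,0,0.025,0,0],[-1,0,0.02,0,0],[-1,0,0,0,0],[-1,0,0,0,0]]'|egrep 'tcp|wrist'
python3 -m pendant '[[-1,0,0,0.01,0],[-1,0,0,0.01,0],[-1,0,0,0.01,0],[-1,0,0,0,0],[-1,0,0,0.006,0],[-1,0,0,0,0]]'|egrep 'tcp|wrist'
for i in 1 2; do python3 -m pendant '[[-1,0,0,0.0015,0],[-1,0,0,0,0]]' | egrep 'tcp|wrist'; done
```

```text
tcp_pos: [0.6426, -0.0971, 0.239]
wrist_force: [-0.7, 0.6, -1.9]
tcp_pos: [0.643, -0.098, 0.2029]
wrist_force: [-0.3, -0.1, -2.5]
tcp_pos: [0.6432, -0.0981, 0.2019]
wrist_force: [0.7, -0.2, -2.3]
tcp_pos: [0.6431, -0.098, 0.2002]
wrist_force: [0.3, -0.3, -2.3]
```

```bash
for i in 1 2 3; do python3 -m pendant '[[-1,0,0,0.001,0],[-1,0,0,0,0]]' | egrep 'tcp|wrist'; done
```

```text
tcp_pos: [0.6431, -0.098, 0.1992]
wrist_force: [-0.1, -0.5, -1.2]
tcp_pos: [0.6432, -0.0981, 0.1986]
wrist_force: [-1.3, -0.3, 0.9]
tcp_pos: [0.6432, -0.0981, 0.1985]
wrist_force: [-2.4, 0.7, 4.6]
```

```bash
python3 -m pendant '[[-1,0,0,0,0],[-1,0,0,0,0],[-1,0.02,0,0,0],[-1,0.03,0,0,0],[-1,0.03,0,0,0],[-1,0.021,0,0,0],[-1,0,0,0,0],[-1,0,0,0,0]]'|egrep 'tcp|wrist'
python3 -m pendant '[[-1,0.0005,0,-0.001,0],[-1,0,0,0,0],[1,0,0,0,0],[1,0,0,0,0],[1,0,0,0,0],[1,0,0,0,0],[1,0,0,-0.03,0],[1,0,0,-0.04,0]]'|egrep 'tcp|wrist|gap'
python3 -m pendant '[[1,0,-0.04,-0.03,0],[1,0,-0.04,-0.03,0],[1,-0.03,-0.04,0,0],[1,-0.03,-0.04,0,0],[1,-0.06,-0.04,0,0],[1,-0.06,0,0,0],[1,-0.04,0,0,0],[1,0,0,0,0]]'|egrep tcp
python3 look.py red:r,yellow:r,blue:r
python3 - <<'E'
from h import *
st();t=shot('top');s=shot('side')
b=cv2.resize(s[130:280,190:340],(400,400),interpolation=cv2.INTER_CUBIC);a=cv2.resize(t[120:270,205:355],(400,400),interpolation=cv2.INTER_CUBIC)
cv2.imwrite('pics/g5.png',np.hstack([a,b])[:,:,::-1])
for c in('top','side'):
  for l in('crank_boss','crank_handle','crank_foot','mat_top','winch_hex'): print(c,l,rec(c,l,2))
E
```

```text
tcp_pos: [0.6504, 0.0047, 0.1985]
wrist_force: [-2.9, 6.1, 6.4]
tcp_pos: [0.6501, 0.0031, 0.2677]
wrist_force: [0.8, -0.2, 0.4]
finger_gap: 0.0853
tcp_pos: [0.4404, -0.1962, 0.3281]
red ('top', 'side') 1.04 [0.663  0.1491 0.2671]
red ('top',) 0.62 [ 0.664   0.1501 -0.6655]
red ('side',) 0.28 [0.6635 0.1487 0.2662]
yellow ('top', 'side') 6.29 [0.6567 0.0731 0.2453]
yellow ('top',) 4.29 [ 0.6499  0.0734 -1.2946]
yellow ('side',) 0.11 [ 0.6586  0.0722 -0.0141]
blue ('top', 'side') 1.04 [0.6516 0.0054 0.3195]
blue ('top',) 0.49 [0.6507 0.004  0.0718]
blue ('side',) 0.44 [0.6522 0.0046 0.3594]
t 36.3 tcp [ 0.4405 -0.1938  0.3283] xax [0.076 0.997 0.   ] yax [ 0.997 -0.076 -0.   ] z [-0.  0. -1.] F [ 0.4 -0.   0.1] gap 0.0856 j [-0.58  0.12 -0.01  1.45  0.    1.07]
top crank_boss []
top crank_handle [(array([228.8, 160.9]), 0.23)]
top crank_foot [(array([252. , 165.4]), 0.61)]
top mat_top []
top winch_hex [(array([311.8, 181.1]), 0.87)]
side crank_boss [(array([324.8, 162.1]), 0.78)]
side crank_handle [(array([326.3, 163.2]), 0.74)]
side crank_foot [(array([326. , 162.5]), 0.52)]
side mat_top [(array([322.5, 176.4]), 0.86), (array([247.8, 205. ]), 0.52)]
side winch_hex [(array([257.4, 212. ]), 0.7)]
```

View pics/g5.png

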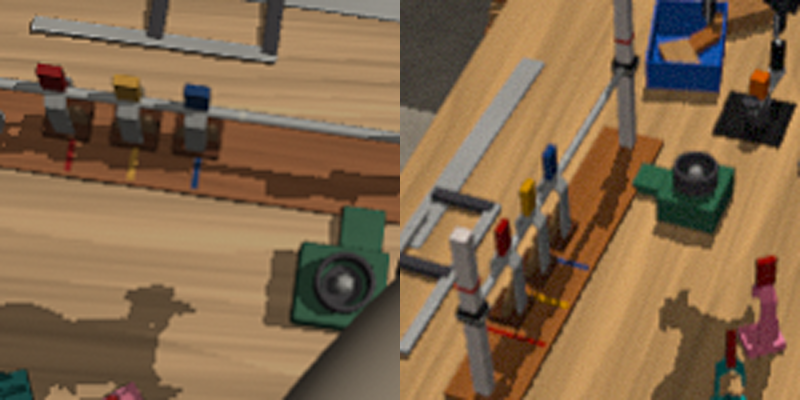

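All three carriers hang at their rings, with tabs within about 3 mm of them. I'm moving the arm aside so I can see the winch and crank.

```bash
python3 -m pendant '[[1,0.058,0,0,0],[1,0.058,0,0,0],[1,0.058,0,0,0],[1,0.058,0,0,0],[1,0.058,0,0,0],[1,0.058,0,0,0],[1,0,0,0,0],[1,0,0,0,0]]'|egrep tcp
python3 - <<'E'
from h import *
t=shot('top');s=shot('side');np.save('t.npy',t);np.save('s.npy',s)
b=cv2.resize(s[140:230,245:345],(400,360),interpolation=cv2.INTER_CUBIC);a=cv2.resize(t[200:290,310:450],(800,514),interpolation=cv2.INTER_CUBIC)
w=cv2.resize(t[208:246,312:356],(400,346),interpolation=cv2.INTER_CUBIC)
cv2.imwrite('pics/c1.png',np.vstack([cv2.resize(t[205:270,310:450],(560,260),interpolation=cv2.INTER_CUBIC)[:, :800], np.hstack([cv2.resize(w,(280,240)),cv2.resize(b,(280,240))])])[:,:,::-1])
for c in('top','side'):
  for l in('crank_boss','crank_handle','crank_foot','mat_top','winch_hex'): print(c,l,rec(c,l,2))
LIM['orange']=([4,150,60],[16,255,255])
def cm(im,col):pass
import h
for nm,im in(('top',t),('side',s)):
    m=cmask(im,'orange');n,l,q,cc=cv2.connectedComponentsWithStats(m)
    print(nm,[(cc[i].round(1).tolist(),int(q[i,4])) for i in range(1,n) if q[i,4]>12][:12])
E
```

```text
tcp_pos: [0.4667, 0.1535, 0.3281]
top crank_boss [(array([410.8, 250.8]), 0.87)]
top crank_handle [(array([411.3, 247.5]), 0.64)]
top crank_foot [(array([407.9, 248.2]), 0.63), (array([391.1, 247.5]), 0.17)]
top mat_top [(array([394.7, 245.3]), 0.96)]
top winch_hex [(array([255.8, 164. ]), 0.65), (array([320.7, 181.9]), 0.56)]
side crank_boss [(array([327.7, 162.8]), 0.5), (array([227.8, 238.1]), 0.21)]
side crank_handle [(array([327.4, 161.1]), 0.66)]
side crank_foot [(array([325. , 161.8]), 0.84)]
side mat_top [(array([318.8, 173.2]), 0.62), (array([328.1, 161.9]), 0.26)]
side winch_hex [(array([250.4, 230.6]), 0.8)]
top [([542.2, 255.9], 10482), ([293.9, 180.9], 3602), ([234.6, 158.8], 23), ([449.8, 208.8], 157), ([408.0, 244.4], 81), ([4.4, 356.7], 878)]
side [([420.9, 19.3], 1090), ([480.6, 82.7], 1312), ([554.9, 91.7], 142), ([232.8, 118.5], 180), ([320.0, 133.3], 187), ([304.4, 142.5], 84), ([537.0, 276.8], 8641), ([324.3, 160.9], 75), ([267.6, 182.9], 28), ([246.2, 239.1], 1747), ([227.2, 213.8], 16), ([238.1, 225.6], 19)]
```

View pics/c1.png

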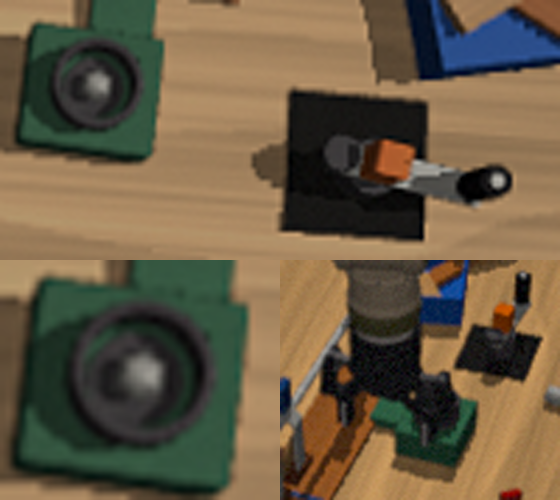

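The view shows the winch collar centred near (333.7,225) native and the crank's orange boss at (408,244). The handle top is near (434,249.6), and the crank stands on the mat.

```bash
python3 - <<'E'
from h import *
t=np.load('t.npy');s=np.load('s.npy');ims=dict(top=t,side=s)
LIM['orange']=([3,150,50],[17,255,255])
a=atz('top',(408,244.4),.075);print('boss',a,atz('side',(324.3,160.9),.071),tri((408,244.4),'top',(324.3,160.9),'side'))
for cams in(('top','side'),('top',),('side',)):
    f,p=fittab(ims,'orange',a[0],a[1],.071,dims=(.026,.026,.04),cams=cams,yaw0=(-.4,-.1,.2,.5));print(cams,f.round(2),p.round(4))
h=atz('top',(434.1,249.6),.104);print('handle',h, tri((434.1,249.6),'top',(245+(523-280)/2.8-.4,140+(276-260)/2.667-.4),'side'))
d=h[:2]-p[:2];print('dist',np.linalg.norm(d),'ang',np.degrees(np.arctan2(d[1],d[0])))
# mat corners top z .004
for q in((290,90),(427,102),(422,240),(280,230)): print('mat',atz('top',(310+q[0]/4-.4,205+q[1]/4-.4),.004).round(4))
# collar
r=t.astype(int);m=((r[...,1]-r[...,0])<12).astype(np.float32)
x0,y0=300,195;th=np.linspace(0,6.283,40)
def hull(x,y):
    P=np.vstack([np.c_[x+.033*np.cos(th),y+.033*np.sin(th),np.full(40,z)] for z in(.05,.082)]);return cv2.convexHull(proj('top',P).astype(np.float32)).reshape(-1,2)
def cost(p):
    hh=hull(*p);o=np.array([x0,y0]);c=cov('top',hh,0,o)[:60,:60];big=cv2.dilate((c>0).astype(np.uint8),np.ones((5,5)))
    return np.abs(c-m[y0:y0+60,x0:x0+60])[big>0].sum()
g=atz('top',(333.7,225),.082)[:2];b=minimize(cost,g,method='Nelder-Mead',options=dict(initial_simplex=[g,g+[.005,0],g+[0,.005]]));print('winch',g,b.x,b.fun)
E
```

```text
boss [ 0.45801368 -0.38615942  0.075     ] [ 0.45799082 -0.38244547  0.071     ] (array([ 0.45940688, -0.38942507,  0.06511989]), np.float64(0.0001177915822895448))
('top', 'side') 0.62 [ 0.4571 -0.3835 -0.0758]
('top',) 0.4 [ 0.4564 -0.3835 -0.0223]
('side',) 0.19 [ 0.4578 -0.3836 -0.055 ]
handle [ 0.44438246 -0.45228984  0.104     ] (array([ 0.44564468, -0.4543441 ,  0.09872994]), np.float64(0.0012018564167897575))
dist 0.06995581721041172 ang -101.08207610089327
mat [ 0.5157 -0.3275  0.004 ]
mat [ 0.514  -0.4357  0.004 ]
mat [ 0.4071 -0.4328  0.004 ]
mat [ 0.4075 -0.3225  0.004 ]
winch [ 0.49792492 -0.16694071] [ 0.4979665  -0.16805624] 72.3125
```

```bash
for i in 1 2; do :; done
python3 -m pendant '[[1,0,0,0,-0.182],[1,0,0,0,-0.182],[1,0,0,0,-0.182],[1,0,0,0,-0.182],[1,0,0,0,-0.182],[1,0,0,0,-0.182],[1,0,0,0,-0.182],[1,0,0,0,-0.182]]'|egrep tcp
python3 -m pendant '[[1,0,0,0,-0.182],[1,0,0,0,-0.182],[1,0,0,0,-0.182],[1,0,0,0,-0.182],[1,0,0,0,-0.182],[1,0,0,0,-0.182],[1,0,0,0,-0.182],[1,0,0,0,-0.182]]'|egrep tcp
python3 -m pendant '[[1,0,0,0,-0.182],[1,0,0,0,0]]'|egrep tcp
python3 go.py .457 -.3835 .20 173
```

```text
tcp_pos: [0.4668, 0.1534, 0.3282]
tcp_pos: [0.4668, 0.1534, 0.3283]
tcp_pos: [0.4668, 0.1534, 0.3283]
t 40.75 tcp [0.4668 0.1534 0.3283] xax [-0.124 -0.992  0.   ] yax [-0.992  0.124  0.   ] z [-0. -0. -1.] F [ 0.4 -0.1 -1.1] gap 0.0851 j [ 0.15  0.14  0.02  1.45 -0.   -1.29]
yaw 172.9 turn -0.002 shift now [ 0.534  -0.0569  0.1283] after turn [ 0.5341 -0.0557  0.1283]
```

```bash
python3 -m pendant '[[1,0.059,-0.006,0,0],[1,0.059,-0.006,0,0],[1,0.059,-0.006,0,0],[1,0.059,-0.006,0,0],[1,0.059,-0.006,0,0],[1,0.059,-0.006,0.02,0],[1,0.059,-0.006,0.02,0],[1,0.059,-0.006,0.02,0]]'|egrep tcp
python3 -m pendant '[[1,0.059,-0.006,0.02,0],[1,0,0,0.04,0],[1,0,0,0,0],[1,0,0,0,0]]'|egrep tcp
python3 go.py .457 -.3835 .073 173
```

```text
tcp_pos: [0.4565, -0.3227, 0.2679]
tcp_pos: [0.4558, -0.3796, 0.2097]
t 42.25 tcp [ 0.4558 -0.3796  0.2097] xax [-0.123 -0.992  0.001] yax [-0.992  0.123 -0.001] z [ 0.001 -0.001 -1.   ] F [1.2 0.5 0.2] gap 0.0858 j [-0.83  0.36  0.02  1.23  0.   -2.28]
yaw 172.9 turn -0.001 shift now [ 0.0036 -0.0015  0.1367] after turn [ 0.0036 -0.0015  0.1367]
```

```bash
python3 -m pendant '[[1,0.0035,-0.0015,0.04,0],[1,0,0,0.05,0],[1,0,0,0.03,0],[1,0,0,0.017,0],[1,0,0,0,0]]'|egrep 'tcp|wrist'
python3 -m pendant '[[-1,0,0,0,0],[-1,0,0,0,0],[-1,0,0,0,0],[-1,0,0,0,0],[-1,0,0,0,0],[-1,0,0,0,0]]' 80|egrep 'tcp|wrist|gap|grip'
python3 -m pendant '[[-1,0,0,-0.02,0],[-1,0,0,-0.04,0],[-1,0,0,-0.04,0],[-1,0,0,0,0]]'|egrep 'tcp|wrist|gap|grip'
python3 go.py .498 -.168 .19 173
python3 - <<'E'
from h import *
s=shot('side');t=shot('top');b=cv2.resize(s[110:210,265:365],(400,400),interpolation=cv2.INTER_CUBIC)
a=cv2.resize(t[200:300,360:460],(400,400),interpolation=cv2.INTER_CUBIC)
cv2.imwrite('pics/g6.png',np.hstack([a,b])[:,:,::-1])
E
```

```text
tcp_pos: [0.457, -0.3833, 0.072]
wrist_force: [-0.4, -0.4, -0.1]
tcp_pos: [0.4568, -0.3841, 0.0723]
wrist_force: [-1.8, 0.2, 5.3]
finger_gap: 0.0251
grip_force: 78.5
tcp_pos: [0.4578, -0.3849, 0.174]
wrist_force: [0.4, 0.5, -4.8]
finger_gap: 0.0252
grip_force: 78.9
t 44.12 tcp [ 0.4578 -0.3849  0.174 ] xax [-0.122 -0.992  0.003] yax [-0.992  0.122 -0.004] z [ 0.004 -0.004 -1.   ] F [ 0.4  0.5 -4.8] gap 0.0252 j [-0.83  0.38 -0.04  1.15  0.   -2.28]
yaw 173.0 turn -0.0 shift now [-0.2202 -0.0134 -0.0167] after turn [-0.2201 -0.0135 -0.0167]
```

View pics/g6.png

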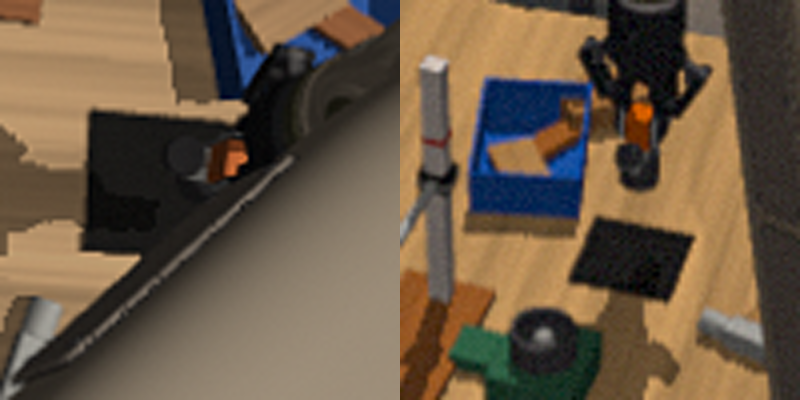

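The crank is held upright, clear of the mat. The collar rim centre is near (300.4,192.6) in the side view.

```bash
python3 -m pendant '[[-1,-0.04,-0.002,-0.01,0],[-1,-0.06,-0.004,-0.01,0],[-1,-0.06,-0.004,0,0],[-1,-0.06,-0.0035,0,0],[-1,0,0,0,-0.165],[-1,0,0,0,-0.165],[-1,0,0,0,-0.165],[-1,0,0,0,-0.165]]'|egrep tcp
python3 -m pendant '[[-1,0,0,0,-0.165],[-1,0,0,0,-0.165],[-1,0,0,0,-0.165],[-1,0,0,0,0],[-1,0,0,0,0]]'|egrep 'tcp|grip'
python3 go.py .498 -.168 .150 173
python3 -c "
from h import *
print(atz('side',(300.4,192.6),.082))
t=shot('top');s=shot('side')
b=cv2.resize(s[110:230,255:345],(450,600),interpolation=cv2.INTER_CUBIC);cv2.imwrite('pics/g7.png',b[:,:,::-1])"
```

```text
tcp_pos: [0.4953, -0.1659, 0.1886]
tcp_pos: [0.4961, -0.1665, 0.19]
grip_force: 78.7
t 45.85 tcp [ 0.4961 -0.1665  0.19  ] xax [ 0.857 -0.515 -0.003] yax [-0.515 -0.857  0.   ] z [-0.002  0.001 -1.   ] F [-0.2 -0.1 -4.3] gap 0.025 j [-0.48  0.24 -0.2   1.14 -0.   -3.08]
yaw -121.0 turn 1.152 shift now [0.0025 0.0003 0.04  ] after turn [ 0.0013 -0.0022  0.04  ]
[ 0.49805541 -0.16064496  0.082     ]
```

View pics/g7.png

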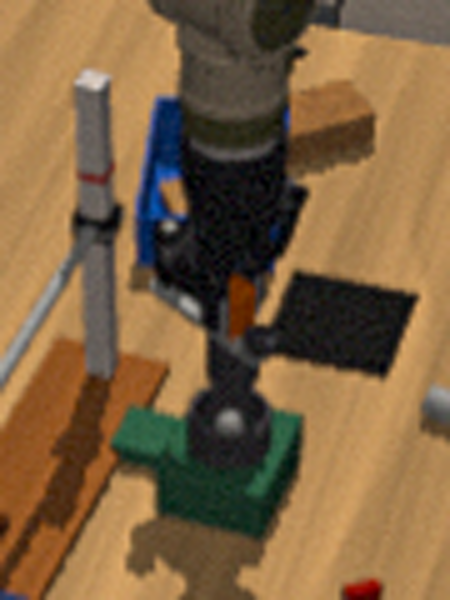

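```bash
python3 -c "
from h import *
print(atz('top',(334,226),.076),atz('side',(300.3,193.5),.076),tri((334,226),'top',(300.3,193.5),'side'))
# rim fits in side by hull of cylinder: project for candidates
s=env.read_camera('side');th=np.linspace(0,6.283,60)
for y in(-.162,-.165,-.168):
    P=proj('side',np.c_[.498+.033*np.cos(th),y+.033*np.sin(th),np.full(60,.082)]);print(y,P.min(0).round(1),P.max(0).round(1))
g=s[180:215,285:320].mean(2).round().astype(int)
print('col300');print(s[184:212,300].tolist());print('row193');print(s[193,285:318].tolist())
"
```

```text
[ 0.49610786 -0.16872816  0.076     ] [ 0.49876149 -0.16190405  0.076     ] (array([ 0.49909746, -0.1695352 ,  0.06856224]), np.float64(0.0034238019931993485))
-0.162 [291.9 186.5] [309.2 198.3]
-0.165 [292.1 186. ] [309.4 197.8]
-0.168 [292.3 185.5] [309.6 197.3]
col300
[[28, 24, 29], [30, 22, 26], [25, 26, 28], [35, 35, 35], [28, 22, 28], [34, 36, 30], [30, 28, 30], [49, 45, 41], [115, 112, 110], [144, 144, 137], [133, 128, 120], [96, 90, 90], [73, 73, 68], [49, 45, 48], [29, 19, 28], [35, 34, 36], [29, 30, 28], [27, 30, 32], [37, 32, 35], [31, 41, 36], [26, 47, 31], [15, 45, 31], [26, 54, 38], [19, 44, 33], [25, 48, 30], [20, 49, 34], [13, 46, 25], [28, 48, 37]]
row193
[[43, 99, 70], [55, 100, 71], [56, 99, 68], [78, 107, 74], [81, 106, 72], [125, 123, 82], [102, 100, 69], [51, 58, 43], [42, 42, 46], [37, 28, 32], [32, 34, 33], [26, 33, 33], [31, 28, 32], [73, 69, 66], [127, 121, 121], [144, 144, 137], [151, 149, 144], [122, 121, 117], [55, 53, 56], [35, 32, 36], [20, 29, 24], [28, 26, 31], [28, 28, 25], [56, 52, 58], [40, 66, 50], [45, 90, 65], [38, 92, 66], [49, 95, 68], [53, 98, 72], [51, 92, 68], [100, 95, 61], [174, 133, 83], [179, 136, 82]]
```

```bash
python3 -m pendant '[[-1,0.0015,-0.001,0.02,0],[-1,0,0,0.02,0],[-1,0,0,0.004,0],[-1,0,0,0,0]]'|egrep 'tcp|wrist|grip'
for i in 1 2 3 4 5; do python3 -m pendant '[[-1,0,0,0.0015,0],[-1,0,0,0,0]]' | egrep 'tcp|wrist'; done
```

```text
tcp_pos: [0.4986, -0.1668, 0.1476]
wrist_force: [-0.2, -0.9, -4.7]
grip_force: 78.4
tcp_pos: [0.499, -0.167, 0.1465]
wrist_force: [-0.7, 0.8, -4.9]
tcp_pos: [0.4986, -0.1668, 0.1444]
wrist_force: [-1.2, -0.0, -4.9]
tcp_pos: [0.4985, -0.1667, 0.1427]
wrist_force: [-1.1, -0.1, -4.8]
tcp_pos: [0.4985, -0.1668, 0.1412]
wrist_force: [-0.5, -0.1, -4.8]
tcp_pos: [0.4988, -0.167, 0.14]
wrist_force: [-0.1, -0.6, -3.6]
```

```bash
for i in 1 2 3; do python3 -m pendant '[[-1,0,0,0.001,0],[-1,0,0,0,0]]' | egrep 'tcp|wrist'; done; python3 -c "
from h import *
s,m=st();print(s['ft_torque'])"
```

```text
tcp_pos: [0.499, -0.1672, 0.1393]
wrist_force: [-0.7, -1.7, -2.1]
tcp_pos: [0.4991, -0.1675, 0.1385]
wrist_force: [-0.4, -2.8, 2.1]
tcp_pos: [0.4992, -0.1677, 0.138]
wrist_force: [-1.7, -3.5, 6.5]
t 48.5 tcp [ 0.4992 -0.1677  0.138 ] xax [ 0.858 -0.513  0.003] yax [-0.513 -0.858  0.001] z [ 0.002 -0.002 -1.   ] F [-1.7 -3.5  6.5] gap 0.0251 j [-0.48  0.28 -0.28  1.01 -0.   -3.08]
[-0.91479584  0.42542247  0.03646553]
```

```bash
python3 -m pendant '[[-1,0.001,0.0015,0.001,0],[-1,0,0,0,0]]' | egrep 'tcp|wrist'
for i in 1 2 3 4 5 6; do python3 -m pendant '[[-1,0,0,0,0.09],[-1,0,0,0,0.09],[-1,0,0,0,0]]' | egrep 'tcp|wrist'; done
```

```text
tcp_pos: [0.4989, -0.1688, 0.1359]
wrist_force: [0.5, -2.7, 0.6]
tcp_pos: [0.4988, -0.1689, 0.1355]
wrist_force: [0.7, -2.4, -3.3]
tcp_pos: [0.4987, -0.1689, 0.1354]
wrist_force: [1.2, -5.0, -5.2]
tcp_pos: [0.4987, -0.1686, 0.1355]
wrist_force: [1.5, -3.6, -5.6]
tcp_pos: [0.4986, -0.1687, 0.1357]
wrist_force: [-0.3, -4.8, -4.8]
tcp_pos: [0.4984, -0.1691, 0.1358]
wrist_force: [-0.1, -5.0, -4.8]
tcp_pos: [0.4983, -0.1692, 0.1358]
wrist_force: [-1.6, -5.7, -4.3]
```

```bash
for i in 1 2 3 4; do python3 -m pendant '[[-1,0.0005,0,0.0015,0],[-1,0,0,0.0015,0],[-1,0,0,0,0]]' | egrep 'tcp|wrist'; done; python3 -c "
from h import *
s,m=st();print(s['ft_torque'])"
```

```text
tcp_pos: [0.4984, -0.1695, 0.1345]
wrist_force: [-4.3, -3.6, 7.1]
tcp_pos: [0.4985, -0.1698, 0.1326]
wrist_force: [-5.2, -1.1, 14.6]
tcp_pos: [0.4985, -0.17, 0.1306]
wrist_force: [-7.4, -0.5, 23.5]
tcp_pos: [0.4985, -0.1702, 0.1287]
wrist_force: [-10.0, 1.7, 30.5]
t 52.5 tcp [ 0.4985 -0.1702  0.1287] xax [-0.044 -0.999  0.001] yax [-0.999  0.044 -0.002] z [ 0.002 -0.001 -1.   ] F [-10.    1.7  30.5] gap 0.0253 j [-0.48  0.29 -0.29  0.99  0.   -2.01]
[0.56260496 2.53874813 0.05067464]
```

```bash
python3 -m pendant '[[-1,0,0.0015,0,0],[-1,0,0,0,0],[-1,0,0,0,0]]' | egrep 'tcp|wrist';python3 -m pendant '[[-1,-0.0005,0.0015,0,0],[-1,0,0,0,0],[-1,0,0,0,0]]' | egrep 'tcp|wrist'; python3 -m pendant '[[-1,0,0,0,0.06],[-1,0,0,0,-0.06],[-1,0,0,0,0]]' | egrep 'tcp|wrist'; python3 -c "
from h import *
s,m=st();print(s['ft_torque'])
t=shot('top');s=shot('side')
a=cv2.resize(t[190:260,290:380],(450,350),interpolation=cv2.INTER_CUBIC);b=cv2.resize(s[140:210,265:335],(350,350),interpolation=cv2.INTER_CUBIC);cv2.imwrite('pics/g8.png',np.hstack([a,b])[:,:,::-1])"
```

```text
tcp_pos: [0.4982, -0.1702, 0.1288]
wrist_force: [-6.2, 2.1, 28.3]
tcp_pos: [0.4979, -0.1701, 0.1288]
wrist_force: [-2.0, 1.7, 25.4]
tcp_pos: [0.4979, -0.1701, 0.1286]
wrist_force: [-3.5, 0.9, 23.7]
t 53.62 tcp [ 0.4979 -0.1701  0.1286] xax [-0.042 -0.999  0.001] yax [-0.999  0.042 -0.007] z [ 0.007 -0.001 -1.   ] F [-3.5  0.9 23.7] gap 0.025 j [-0.48  0.28 -0.3   0.98  0.   -2.01]
[0.3311129  0.9277981  0.15772178]
```

View pics/g8.png

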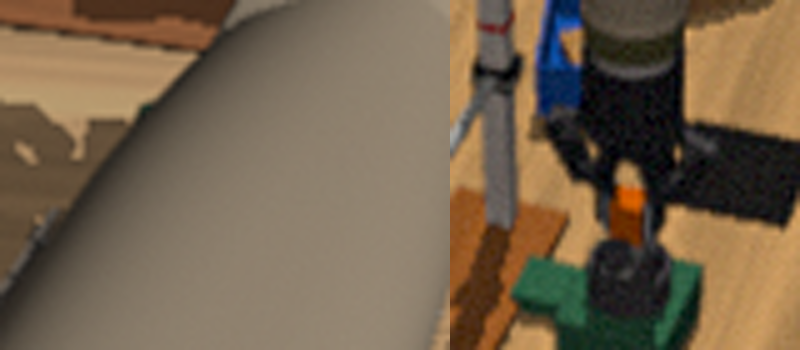

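```bash
cat > boss.py <<'E'
from h import *
LIM['orange']=([3,150,50],[17,255,255])
s=env.read_camera('side');S,m=st();x,y,z=S['tcp_pos'];yaw=np.arctan2(m[1,0],m[0,0])
mk=cmask(s,'orange')
o=np.round(proj('side',[x,y,z])[0]).astype(int)-30;M=mk[o[1]:o[1]+60,o[0]:o[0]+60]
n,l,q,cc=cv2.connectedComponentsWithStats(M);i=min((i for i in range(1,n) if q[i,4]>8),key=lambda i:np.hypot(*(cc[i]-30)))
M=(l==i).astype(np.float32);print('blob',q[i].tolist(),cc[i]+o)
for zc in np.arange(-.02,.0151,.005):
    h=boxhull('side',x,y,yaw,z+zc,(.026,.026,.04));c=cov('side',h,0,o);print(round(z+zc,4),np.abs(c-M).sum().round(1),'rows',(h.min(0)-o).round(1),(h.max(0)-o).round(1))
E
python3 boss.py
```

```text
t 53.77 tcp [ 0.4979 -0.17    0.1286] xax [-0.043 -0.999  0.001] yax [-0.999  0.043 -0.007] z [ 0.007 -0.001 -1.   ] F [-3.2  1.2 23.7] gap 0.0251 j [-0.48  0.28 -0.3   0.98  0.   -2.01]
blob [26, 25, 8, 12, 75] [300.02666667 182.2       ]
0.1086 77.3 rows [25.8 27. ] [34.5 40.7]
0.1136 63.4 rows [25.8 26. ] [34.5 39.7]
0.1186 48.3 rows [25.8 25. ] [34.6 38.7]
0.1236 36.9 rows [25.8 24. ] [34.6 37.8]
0.1286 35.3 rows [25.8 23. ] [34.6 36.8]
0.1336 44.7 rows [25.8 22. ] [34.6 35.8]
0.1386 57.7 rows [25.8 21. ] [34.6 34.8]
0.1436 70.3 rows [25.8 20. ] [34.6 33.8]
```

```bash
for i in 1 2 3; do python3 -m pendant '[[-1,0,0,0,-0.05],[-1,0,0,0,0],[-1,0,0,0,0]]' | egrep 'tcp|wrist';done;  python3 -c "
from h import *
s,m=st();print(s['ft_torque'])"
```

```text
tcp_pos: [0.4979, -0.17, 0.1286]
wrist_force: [-3.7, 0.7, 24.3]
tcp_pos: [0.498, -0.17, 0.1283]
wrist_force: [-2.1, 1.1, 21.4]
tcp_pos: [0.498, -0.1699, 0.1279]
wrist_force: [-1.4, 1.3, 18.8]
t 54.9 tcp [ 0.498  -0.1699  0.1279] xax [ 0.107 -0.994  0.002] yax [-0.994 -0.107 -0.007] z [ 0.007 -0.001 -1.   ] F [-1.4  1.3 18.8] gap 0.0255 j [-0.48  0.28 -0.3   0.98  0.   -2.16]
[0.25381517 0.4236106  0.06139458]
```

```bash
python3 -m pendant '[[-1,0,0,0,-0.05],[-1,0,0,0,0],[-1,0,0,0,0]]' | egrep 'tcp|wrist'; for i in 1 2; do python3 -m pendant '[[-1,0,0,0,0.07],[-1,0,0.001,0,0],[-1,0.001,0,0,0],[-1,0,-0.001,0,0],[-1,-0.001,0,0,0],[-1,0,0,0,-0.07],[-1,0,0,0,0],[-1,0,0,0,0]]'| egrep 'tcp|wrist'; done; python3 -m pendant '[[-1,0,0,0.003,0],[-1,0,0,0,0]]' | egrep 'tcp|wrist|gap';python3 boss.py
```

```text
tcp_pos: [0.498, -0.1699, 0.1274]
wrist_force: [-0.3, 0.0, 15.0]
tcp_pos: [0.4979, -0.1698, 0.1264]
wrist_force: [1.7, -0.1, 8.1]
tcp_pos: [0.4978, -0.1697, 0.125]
wrist_force: [4.8, -0.0, 2.3]
tcp_pos: [0.4979, -0.1699, 0.1232]
wrist_force: [3.1, 1.2, 10.7]
finger_gap: 0.0254
t 57.58 tcp [ 0.4979 -0.1699  0.1232] xax [ 0.154 -0.988  0.001] yax [-0.988 -0.154 -0.005] z [ 0.006 -0.    -1.   ] F [ 3.3  0.5 11. ] gap 0.0252 j [-0.48  0.29 -0.31  0.97  0.   -2.21]
blob [26, 25, 8, 13, 79] [300.39240506 183.37974684]
0.1032 66.2 rows [26.3 27.4] [34.  40.4]
0.1082 52.7 rows [26.3 26.5] [34.  39.4]
0.1132 39.1 rows [26.3 25.5] [34.  38.4]
0.1182 28.2 rows [26.3 24.5] [34.  37.5]
0.1232 30.0 rows [26.3 23.5] [34.  36.5]
0.1282 38.6 rows [26.3 22.5] [34.1 35.5]
0.1332 50.5 rows [26.3 21.5] [34.1 34.5]
0.1382 62.9 rows [26.3 20.4] [34.1 33.6]
```

```bash
for i in 1 2; do python3 -m pendant '[[-1,0,0,0.0015,0.07],[-1,0,0.001,0,0],[-1,0.001,0,0,0],[-1,0,-0.001,0,0],[-1,-0.001,0,0,0],[-1,0,0,0,-0.07],[-1,0,0,0,0],[-1,0,0,0,0]]'| egrep 'tcp|wrist'; done
```

```text
tcp_pos: [0.498, -0.17, 0.1231]
wrist_force: [0.6, 1.8, 21.5]
tcp_pos: [0.4981, -0.1701, 0.123]
wrist_force: [-2.2, 3.5, 31.4]
```

```bash
python3 -m pendant '[[-1,0,0,-0.0045,0],[-1,0,0,0,0]]' | egrep 'tcp|wrist'
for i in 1 2; do python3 -m pendant '[[-1,0,0,0,0.18],[-1,0,0,0,0.18],[-1,0,0,0,0.18],[-1,0,0,0,0.18],[-1,0,0,0,0.18],[-1,0,0,0,0.18],[-1,0,0,0,0.18]]'| egrep 'tcp|wrist'; done; python3 boss.py | head -1; python3 -c "
from h import *
s=env.get_state();print(s['ft_torque'])"; python3 look.py red:r,yellow:r,blue:r
```

```text
tcp_pos: [0.4977, -0.1698, 0.1235]
wrist_force: [6.1, -0.8, 2.9]
tcp_pos: [0.4968, -0.1697, 0.1232]
wrist_force: [2.0, 0.8, 5.7]
tcp_pos: [0.4965, -0.1687, 0.1233]
wrist_force: [4.1, 3.4, 6.7]
t 61.62 tcp [ 0.4965 -0.1687  0.1233] xax [-0.692  0.722  0.   ] yax [0.722 0.692 0.003] z [ 0.002  0.002 -1.   ] F [4.2 3.5 6. ] gap 0.0252 j [-0.48  0.29 -0.31  0.98  0.    0.32]
[ 0.71234325 -0.67885549 -0.16728784]
red ('top', 'side') 1.28 [0.666  0.1499 0.407 ]
red ('top',) 0.53 [ 0.6683  0.1525 -0.4148]
red ('side',) 0.3 [0.6704 0.136  0.2693]
yellow ('top', 'side') 6.57 [0.6591 0.0739 0.2653]
yellow ('top',) 4.24 [ 0.6547  0.0769 -1.2672]
yellow ('side',) 0.14 [ 0.6642  0.0582 -0.0719]
blue ('top', 'side') 1.19 [ 6.546e-01 -2.000e-04  3.135e-01]
blue ('top',) 0.41 [0.6559 0.0035 0.0741]
blue ('side',) 0.4 [ 0.6598 -0.0146  0.3424]
```

```bash
for i in 1 2; do python3 -m pendant '[[-1,0,0,0,0.18],[-1,0,0,0,0.18],[-1,0,0,0,0.18],[-1,0,0,0,0.18],[-1,0,0,0,0.18],[-1,0,0,0,0.18],[-1,0,0,0,0.18]]'| egrep 'tcp|wrist'; done; cat > rail.py <<'E'
from h import *
s=env.read_camera('side');t=env.read_camera('top')
L=dict(red=(.660,.151),yellow=(.6555,.0757),blue=(.6495,.0014))
for c,g in L.items():
    m=cmask(s,c);n,l,q,cc=cv2.connectedComponentsWithStats(m);r=[]
    pr={h:proj('side',[g[0],g[1],.201+h])[0] for h in(0,.03,.06)}
    i=min((i for i in range(1,n) if 20<q[i,4]<90),key=lambda i:np.abs(cc[i]-pr[.03])[0]*2+np.abs(cc[i]-pr[.03])[1])
    mt=cmask(t,c);n,l,qt,ct=cv2.connectedComponentsWithStats(mt);pt=proj('top',[g[0],g[1],.241])[0]
    j=min((i for i in range(1,n) if 20<qt[i,4]<90),key=lambda i:np.hypot(*(ct[i]-pt)))
    print(c,cc[i].round(1),q[i,4],pr[.03].round(1),'h from tri',tri(ct[j],'top',cc[i],'side'),'h side row',np.interp(-cc[i][1],[-pr[h][1] for h in(0,.03,.06)],[0,.03,.06]).round(4))
E
python3 rail.py;python3 go.py .498 -.17 .19 0
```

```text
tcp_pos: [0.4974, -0.1683, 0.1233]
wrist_force: [6.5, 4.3, 4.7]
tcp_pos: [0.4981, -0.1689, 0.1233]
wrist_force: [8.2, 1.8, 3.1]
red [227.2 212. ] 61 [228.  212.4] h from tri (array([0.66339219, 0.14964352, 0.23066687]), np.float64(0.0001090113393844368)) h side row 0.0318
yellow [236.7 196.7] 80 [237.2 197.5] h from tri (array([0.65803311, 0.07313145, 0.23179365]), np.float64(0.00013403439527452172)) h side row 0.0338
blue [245.3 184.4] 42 [246.2 183.7] h from tri (array([0.65239045, 0.00345394, 0.2288794 ]), np.float64(0.000632005400378697)) h side row 0.0266
t 63.58 tcp [ 0.498  -0.1689  0.1233] xax [ 0.985 -0.175  0.005] yax [-0.175 -0.985 -0.003] z [ 0.005  0.002 -1.   ] F [7.  2.8 2.2] gap 0.0247 j [-0.48  0.29 -0.31  0.97  0.    2.84]
yaw -100.1 turn -1.747 shift now [ 0.0005  0.0008 -0.0667] after turn [-0.0009  0.0003 -0.0667]
```

```bash
python3 -m pendant '[[1,0,0,0,0],[1,0,0,0,0],[1,0,0,0,0],[1,0,0,0,0],[1,0,0,-0.02,0],[1,0,0,-0.03,0],[1,0,0,-0.03,0],[1,0,0,0,0]]'| egrep 'tcp|wrist|gap'
python3 -m pendant '[[1,0,0,0,-0.1848],[1,0,0,0,-0.1848],[1,0,0,0,-0.1848],[1,0,0,0,-0.1848],[1,0,0,0,-0.1848],[1,0,0,0,-0.1848],[1,0,0,0,-0.1848],[1,0,0,0,-0.1848]]'| egrep 'tcp'
python3 -m pendant '[[1,0,0,0,-0.1848],[1,0,0,0,-0.1848],[1,0,0,0,-0.1848],[1,0,0,0,-0.1848],[1,0,0,0,-0.1848],[1,0,0,0,-0.1848],[1,0,0,0,-0.1848],[1,0,0,0,-0.1848]]'| egrep 'tcp'
python3 -m pendant '[[1,0,0,0,-0.1848],[1,0,0,0,0],[1,0,0,0,0]]'| egrep 'tcp'
python3 go.py .498 -.1695 .1235 79.9;python3 boss.py|egrep -v '^t'
```

```text
tcp_pos: [0.497, -0.1707, 0.2048]
wrist_force: [0.2, -0.7, 0.0]
finger_gap: 0.0855
tcp_pos: [0.495, -0.1697, 0.201]
tcp_pos: [0.495, -0.1697, 0.201]
tcp_pos: [0.4953, -0.1698, 0.2018]
t 66.95 tcp [ 0.4953 -0.1698  0.2018] xax [-0.984  0.177  0.001] yax [0.177 0.984 0.   ] z [-0.001  0.    -1.   ] F [1.  0.3 0.1] gap 0.0853 j [-0.48  0.23 -0.18  1.16 -0.   -0.31]
yaw 79.8 turn -0.002 shift now [-0.0026  0.0008  0.0783] after turn [-0.0026  0.0008  0.0783]
blob [25, 40, 9, 13, 85] [300.81176471 183.28235294]
0.1819 194.8 rows [25.2 27.1] [34.7 41.5]
0.1869 197.1 rows [25.2 26.1] [34.7 40.4]
0.1919 198.1 rows [25.2 25. ] [34.7 39.4]
0.1969 198.7 rows [25.2 24. ] [34.7 38.4]
0.2019 198.9 rows [25.2 22.9] [34.8 37.4]
0.2069 199.5 rows [25.2 21.8] [34.8 36.3]
0.2119 199.9 rows [25.2 20.8] [34.8 35.3]
0.2169 200.6 rows [25.2 19.7] [34.8 34.3]
```

```bash
python3 -m pendant '[[1,-0.0025,0.001,0.03,0],[1,0,0,0.03,0],[1,0,0,0.018,0],[1,0,0,0,0],[-1,0,0,0,0],[-1,0,0,0,0],[-1,0,0,0,0],[-1,0,0,0,0]]' 80| egrep 'tcp|wrist'
python3 -m pendant '[[-1,0,0,0,0],[-1,0,0,0,0]]'| egrep 'tcp|wrist|gap|grip'
python3 -m pendant '[[-1,0,0,0,0.18],[-1,0,0,0,0.18],[-1,0,0,0,0.18],[-1,0,0,0,0.18],[-1,0,0,0,0.18],[-1,0,0,0,0.18],[-1,0,0,0,0.18]]'| egrep 'tcp|wrist'
python3 -m pendant '[[-1,0,0,0,0.18],[-1,0,0,0,0.18],[-1,0,0,0,0.18],[-1,0,0,0,0.18],[-1,0,0,0,0.18],[-1,0,0,0,0.18],[-1,0,0,0,0]]'| egrep 'tcp|wrist'
python3 rail.py;python3 go.py .498 -.17 .19 0
```

```text
tcp_pos: [0.4989, -0.1694, 0.1252]
wrist_force: [0.3, 1.3, 4.2]
tcp_pos: [0.4989, -0.1694, 0.1252]
wrist_force: [-0.1, 1.7, 4.1]
finger_gap: 0.025
grip_force: 78.8
tcp_pos: [0.4979, -0.17, 0.1252]
wrist_force: [-3.6, -0.7, 7.9]
tcp_pos: [0.4971, -0.1694, 0.1252]
wrist_force: [-5.1, 1.4, 10.2]
red [226.8 209.1] 64 [228.  212.4] h from tri (array([0.66342398, 0.14997057, 0.24438324]), np.float64(0.0006833197602180499)) h side row 0.045
yellow [236.3 193.4] 84 [237.2 197.5] h from tri (array([0.65782307, 0.07343545, 0.24693334]), np.float64(0.0007690354808444107)) h side row 0.0487
blue [245.  180.9] 42 [246.2 183.7] h from tri (array([0.6522465 , 0.00339383, 0.24467427]), np.float64(0.00034619621972656876)) h side row 0.0426
t 70.1 tcp [ 0.4971 -0.1694  0.1252] xax [ 0.81   0.586 -0.002] yax [ 0.586 -0.81  -0.001] z [-0.002 -0.    -1.   ] F [-4.9  1.3 10. ] gap 0.0253 j [-0.48  0.29 -0.3   0.98 -0.    2.04]
yaw -54.1 turn -0.945 shift now [ 0.0003  0.001  -0.0648] after turn [-0.0007  0.0008 -0.0648]
```

```bash
python3 -m pendant '[[-1,0,0,0,0.18],[-1,0,0,0,0.18],[-1,0,0,0,0.18],[-1,0,0,0,0.18],[-1,0,0,0,0.18],[-1,0,0,0,0],[-1,0,0,0,0]]'| egrep 'tcp|wrist'
python3 rail.py; python3 - <<'E'
from h import *
s=shot('side')
a=cv2.resize(s[195:255,205:265],(400,400),interpolation=cv2.INTER_CUBIC);b=cv2.resize(s[115:175,250:310],(400,400),interpolation=cv2.INTER_CUBIC)
cv2.imwrite('pics/g9.png',np.hstack([a,b])[:,:,::-1])
E
```

```text
tcp_pos: [0.4971, -0.1686, 0.1252]
wrist_force: [-5.4, 3.6, 11.2]
red [226.7 207.8] 66 [228.  212.4] h from tri (array([0.6633729 , 0.15011245, 0.25026217]), np.float64(0.0006811616823761835)) h side row 0.0507
yellow [236.3 192.3] 86 [237.2 197.5] h from tri (array([0.65323668, 0.07460458, 0.25223057]), np.float64(0.008265629777130634)) h side row 0.0538
blue [244.8 179.8] 43 [246.2 183.7] h from tri (array([0.65242626, 0.00357496, 0.24998763]), np.float64(0.00013358714372194088)) h side row 0.0478
```

View pics/g9.png

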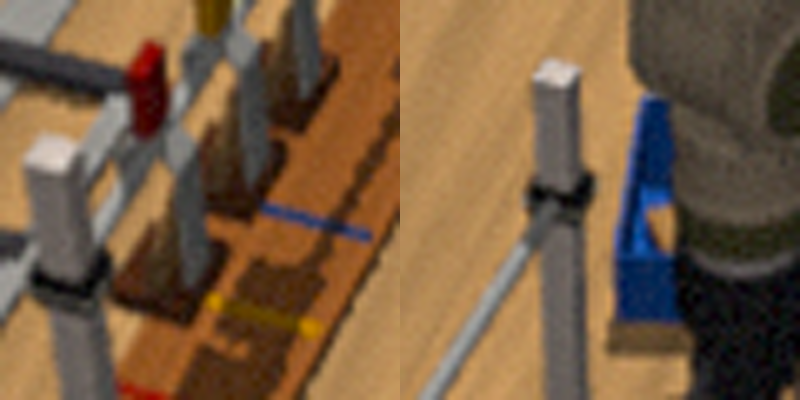

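The carriers still hang in line and the end blocks sit over the red bands. The rail reads about 50 mm. Lifting the crank off now.

```bash
python3 -m pendant '[[-1,0,0,0,-0.06],[-1,0,0,0,0],[-1,0,0,-0.004,0],[-1,0,0,-0.006,0],[-1,0,0,-0.01,0],[-1,0,0,0,0]]'| egrep 'tcp|wrist'
python3 -m pendant '[[-1,0,0,-0.015,0],[-1,0,0,-0.02,0],[-1,0,0,-0.02,0],[-1,0,0,-0.01,0],[-1,0,0,0,0]]'| egrep 'tcp|wrist|gap'
python3 go.py .460 -.380 .14 -110; python3 rail.py
```

```text
tcp_pos: [0.4996, -0.1703, 0.1467]
wrist_force: [0.7, 0.3, -4.8]
tcp_pos: [0.4989, -0.1697, 0.2108]
wrist_force: [0.9, 0.7, -4.7]
finger_gap: 0.0246
t 72.5 tcp [ 0.4989 -0.1697  0.2108] xax [ 0.977 -0.212  0.003] yax [-0.212 -0.977  0.001] z [ 0.002 -0.001 -1.   ] F [ 0.9  0.7 -4.7] gap 0.0246 j [-0.48  0.23 -0.15  1.18 -0.    2.87]
yaw -102.2 turn 0.135 shift now [0.0064 0.2137 0.071 ] after turn [0.0352 0.2108 0.071 ]
red [226.7 207.9] 64 [228.  212.4] h from tri (array([0.66344303, 0.15007132, 0.24981347]), np.float64(0.0007443519834663797)) h side row 0.0503
yellow [236.2 192.3] 86 [237.2 197.5] h from tri (array([0.65962277, 0.0726816 , 0.25175142]), np.float64(0.002827936948158622)) h side row 0.0537
blue [244.9 180. ] 45 [246.2 183.7] h from tri (array([0.65233359, 0.00341798, 0.24898934]), np.float64(0.00014859387840290784)) h side row 0.0468
```

```bash
python3 -m pendant '[[-1,0.001,0.04,0,0],[-1,0.001,0.05,0,0],[-1,0.002,0.05,0,0],[-1,0.001,0.05,0,0],[-1,0.001,0.024,0,0],[-1,0,0,0.04,0],[-1,0,0,0.04,0],[-1,0,0,0.03,0]]'| egrep 'tcp|wrist'
python3 -m pendant '[[-1,0,0,0.015,0],[-1,0,0,0,0],[-1,0,0,0.006,0],[-1,0,0,0,0],[-1,0,0,0.003,0],[-1,0,0,0,0]]'| egrep 'tcp|wrist'
python3 -m pendant '[[-1,0,0,0.0015,0],[-1,0,0,0,0]]'| egrep 'tcp|wrist'
python3 -m pendant '[[-1,0,0,0.0015,0],[-1,0,0,0,0]]'| egrep 'tcp|wrist'
```

```text
tcp_pos: [0.4579, -0.3783, 0.0967]
wrist_force: [0.4, -0.0, -5.0]
tcp_pos: [0.4588, -0.3798, 0.0756]
wrist_force: [-0.2, 1.3, -3.7]
tcp_pos: [0.4589, -0.38, 0.0744]
wrist_force: [-0.3, 0.4, -1.0]
tcp_pos: [0.459, -0.38, 0.0743]
wrist_force: [-3.1, 3.3, 8.9]
```

Contact at the expected height (0.0743). Releasing and retracting.

```bash
python3 -m pendant '[[-1,0,0,-0.0015,0],[-1,0,0,0,0],[1,0,0,0,0],[1,0,0,0,0],[1,0,0,0,0],[1,0,0,0,0],[1,0,0,-0.02,0],[1,0,0,-0.03,0]]'| egrep 'tcp|wrist|gap'
python3 -m pendant '[[1,0,0,-0.05,0],[1,0,0,-0.05,0],[1,0,0,-0.05,0],[1,0,-0.04,0,0],[1,0,-0.05,0,0],[1,0,-0.05,0,0],[1,0,-0.05,0,0],[1,0,0,0,0]]'| egrep 'tcp|wrist|gap'
python3 rail.py; python3 - <<'E'
from h import *
LIM['orange']=([3,150,50],[17,255,255]);t=shot('top');s=shot('side','fin.png',(180,90,380,240),4)
f,p=fittab(dict(top=t,side=s),'orange',.459,-.381,.071,dims=(.026,.026,.04),cams=('side',),yaw0=(-.2,0,.3));print(f,p)
E
```

```text
tcp_pos: [0.4581, -0.3791, 0.1233]
wrist_force: [0.2, -0.3, -0.0]
finger_gap: 0.0852
tcp_pos: [0.4994, -0.191, 0.2743]
wrist_force: [-0.3, -0.3, 0.3]
finger_gap: 0.0855
red [226.7 208.1] 64 [228.  212.4] h from tri (array([0.66369361, 0.1500497 , 0.24907466]), np.float64(0.0009807013065565365)) h side row 0.0496
yellow [236.2 192.4] 87 [237.2 197.5] h from tri (array([0.65969828, 0.07290837, 0.25186159]), np.float64(0.003067801967961632)) h side row 0.0535
blue [245. 180.] 44 [246.2 183.7] h from tri (array([0.65213875, 0.00347344, 0.24918492]), np.float64(0.00014453741622332455)) h side row 0.0469
0.16726763546466827 [ 0.46064258 -0.3780978  -0.07290584]
```

View pics/fin.png

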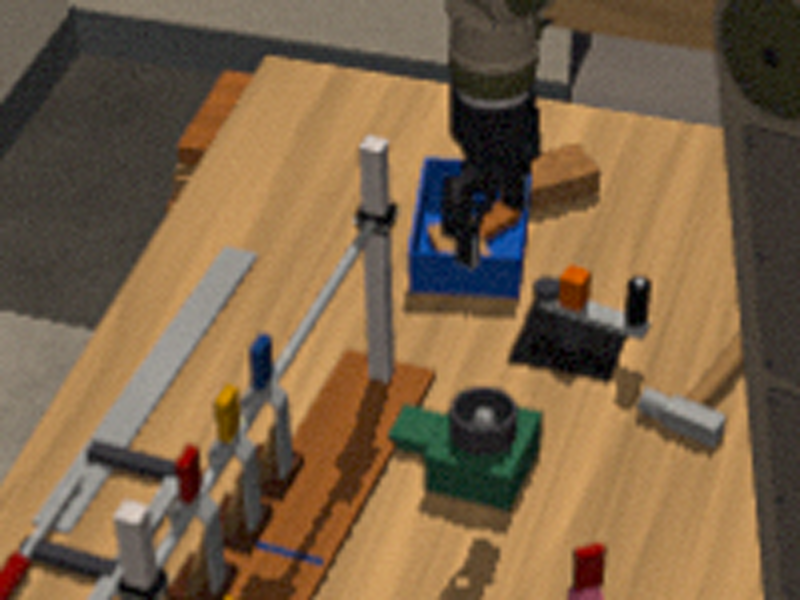

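The crank stands upright on its mat, all three carriers hang at their rings, and the rail is at about 50 mm. The gripper touches nothing.

```bash
python3 -c "
from workcell import env
print(env.hand_in())"
```

```text
the job is handed in; nothing more can be done
None
```

I handed the job in: the red, yellow and blue carriers hang within about 3 mm of their rings, the rail reads about 50 mm, and the crank stands upright on its mat; `hand_in` returned no verdict.

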